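# Set two grate bars with a spacer block

## Robot

A 6-joint arm with a two-finger parallel gripper is mounted at the origin on the work surface. World frame = base frame: x ahead of the robot, y to its left, z up, the work surface at z = 0. Lengths are in m, angles in degrees, forces in N, time in s.
With the tool pointing down it reaches from about 0.4 to 0.825 m from the base axis. Payload 7 kg.
Tool frame: the origin (TCP) lies at the very end of the fingers, on their centre line; the grasp point (between the pads) lies 19 mm behind it; z points along the fingers, y is the direction in which the jaws open and shut (so a half turn about z gives the same grasp; the last joint's range is limited). The gripper opens to 88 mm and grips with 3 to 60 N. Pads are 19 mm wide; open, the fingers measure 130 mm over their backs; the gripper's body (78 mm by 193 mm) begins 47 mm behind the grasp point.
Start: joints at [-48.868, 20.546, 0.682, 0, -70.136, -16.507], TCP at [0.281, -0.614, 0.227] pointing down, gripper open.
Joint ranges: [-176.03, 176.03], [-82.01, 121.73], [-58.28, 71.71], [-173.87, 95.51], [-174.79, -0.11], [-173.66, 173.66]. Speed limits (degrees/s): [136.94, 136.94, 172.46, 180, 180, 180].

## Interface

Orientations are given as [roll, pitch, yaw] about the fixed x, y, z axes, in that order (R = Rz(yaw) Ry(pitch) Rx(roll)).
In Python, from plant import ctrl, snapshot, workorder gives the robot as it stands. The module is installed in compiled form; this text tells all that it offers.
- The arm moves only by the shell command python3 -m creep 'ROWS'. ROWS is JSON, a list of rows, each a list of 5 numbers: the shift along the tool's x, y, z scaled (see below), then the turn about the tool's z scaled (see below), then the finger opening in mm, from 0 to 87.6. A call has exactly 8 rows; each row is the pose to reach, as a shift and turn from the pose commanded when the call began, along the tool's axes at that moment, turning the shorter way round; what a row does not reach only later rows make up. The controller multiplies each number of a shift by 0.1 m and each number of a turn by 180 degrees. A row lasts 1/12 s, in which the tool goes at most 41.7 mm and 7.16 degrees, less where a joint would pass 70% of its speed; a pose out of reach is approached as far as the arm can. A call with a number of a shift or a turn outside -1 to 1 is refused whole. A call with a gripper value outside its range is refused whole. The fingers move at their own pace and stop on an object; the grip force is fixed at half the most. Time passes only in rows, so rows that repeat a pose let the fingers close, or fill a call up. It gives the time, the measured TCP pose, the force and the opening at its end, in the units of the state.
- ctrl.get_obs(): the state, without advancing time (a new reading comes with each control period).
- snapshot(name): name is "scene" or "top" or "wrist"; returns a dict with "img" (420x560x3 uint8, blue, green, red), "camera_matrix" (3x3 intrinsics, pixels), "xyz" and "rotation" of the camera in the world. Camera axes: x right, y up, looking along -z (the intrinsics and any distortion apply to the point x, -y, -z); pixel columns grow to the right and rows downward; lengths in m; the calibration is good to about 2 mm. A picture is of the moment at which its call begins. There is no depth.
- workorder.close_job(): hands the job in, once; it reports no verdict.
The state is a dict: "clock": time; "joint_pos": joint angles; "qvel": joint speeds; "tau": joint torques, N m; "tool_pos": TCP position; "orientation": TCP orientation; "force": force on the tool from outside, world axes, zero at the start; "moment": the same for the moment, N m; "opening": finger opening in m.
Only numpy, scipy, OpenCV 4.12 (cv2) and the standard library are available. Lean on these libraries where they do the work, as an engineer would, in place of code of your own. Each camera call takes 0.05 s, during which the arm holds its last target.

## Task

The first bar of this small fire grate is tack-welded in; set the two loose bars lying in the angle-iron frame after it, using the aluminium block with the yellow lug as your spacer: stand it in beside the welded bar and bring the first loose bar up against it, then step it over to the far side of that bar and bring the second one up against it. Both gaps must come out as wide as the block, with the bars square across the frame, so do not drive along the bar you have already set. Then lift the spacer out, stand it upright on the bench off the rusty plate, and leave everything else lying where it is.

Things in the scene. Friction and masses are not known exactly. Their poses are not given: they have to be found in the camera images.
- frame: Unfinished grate, fixed. Rusty plate 250 x 350 mm, 6 mm thick; origin at its underside's centre on the bench. x along the bars, y along the row. On it two dark angle-iron rails along y, 295 mm long: legs at x = +-93..97 mm, tops 31 mm above the bench; ledges in to x = +-72 mm, tops at 10 mm. End member at y = -147.5 mm, +y end open. 26 mm high stop dogs outside the rails out to x = +-121 mm.
- welded_bar (a point): Centre of the first bar, tack-welded into the frame (bright flat steel bar, 30 mm wide along the row, 20 mm high, 186 mm long along local x), at x = 0, y = -97.5 mm in the frame, 20 mm above the bench. Dark weld beads and heat tint at both ends. Axes as the frame's. It never moves.
- bar_1_mid (a point): Centre of the first loose bar, next to the welded bar on its +y side: bright solid steel, 180 mm (x) x 30 mm (y) x 20 mm high, 0.7 to 0.95 kg, ends resting on the ledges with 3 mm end play each side, centre 20 mm above the bench. Held by its weight alone; slides at some 3 to 8 N. Starts slightly askew, 45 to 67 mm clear of the welded bar.
- bar_2_mid (a point): Centre of the second loose bar, same as the first, lying farther along the row towards the open +y end, 45 to 88 mm clear of the first loose bar at the start. Axes as for bar_1_mid.
- spacer_mid (a point): Middle of the loose spacer, 40 mm above its underside. Aluminium block 100 mm (x) x 35 mm (y, the gauge width) x 35 mm high; on top a yellow lug to grip, 60 mm (x) x 10 mm (y), from 35 to 80 mm above the underside. 0.3 to 0.55 kg. Starts upright on the bench left or right of the grate. In use x lies along the bars and it stands on the plate between the ledges, lug above the bars (tops at 30 mm).
- spare_bar_mid (a point): Centre of a spare bar like the loose ones, lying on the bench on the other side of the grate from the spacer; not part of this job.
- end_angle: Dark angle iron 25 x 25 x 4 mm, 194 mm long, on the bench right of the grate; leave alone. Origin at its underside.
- hammer: Hammer with a wooden handle lying beyond and left of the grate; leave alone. Origin at its underside.
- wrench: Spanner on the bench left of the grate; leave alone. Origin at its underside.
- aerosol: Grey spray can with a red cap, 64 mm diameter, 190 mm tall, right of the grate; leave alone. Origin at its underside.
- magnet: Red triangular welding magnet, about 95 mm, 18 mm thick, beyond the grate; leave alone. Origin at its underside.
Things that resemble listed ones, but are neither listed nor needed, are in the scene too. What is shaped like the part that bears bar_1_mid but turquoise is not meant.

How it is judged (in metres and radians):
On the way, in this order (a step that is already met when the one before it is completed fails the run):
1. spacer standing on the plate between the welded bar and the first loose bar, with that bar brought up to it (y of spacer_mid in the frame of frame between -0.0715 and -0.0585 m and x of spacer_mid in the frame of frame between -0.05 and 0.05 m and height (world z) of spacer_mid below 0.052 m and angle between the x axis of spacer_mid and the x axis of frame, either way round below 0.08 rad and distance between welded_bar and bar_1_mid between 0.062 and 0.068 m), for 0.2 s.
2. spacer standing on the plate between the first and second loose bars, with the second bar brought up to it (y of spacer_mid in the frame of frame between -0.009 and 0.009 m and x of spacer_mid in the frame of frame between -0.05 and 0.05 m and height (world z) of spacer_mid below 0.052 m and angle between the x axis of spacer_mid and the x axis of frame, either way round below 0.08 rad and distance between bar_1_mid and bar_2_mid between 0.062 and 0.068 m), for 0.2 s.
At the end, for the whole second after the job is handed in: Both gaps (welded bar to first loose bar, first to second loose bar) are 35 mm within 3 mm, both bars lie down on the ledges and square across the frame (within 0.035 rad), and the spacer stands upright on the bench top off the plate; all at rest (distance between welded_bar and bar_1_mid between 0.062 and 0.068 m and distance between bar_1_mid and bar_2_mid between 0.062 and 0.068 m and height (world z) of bar_1_mid between 0.017 and 0.023 m and angle between the x axis of each of bar_1_mid, bar_2_mid and the x axis of frame, either way round below 0.035 rad and x of bar_1_mid in the frame of frame between -0.006 and 0.006 m and height (world z) of bar_2_mid between 0.017 and 0.023 m and x of bar_2_mid in the frame of frame between -0.006 and 0.006 m and y of bar_1_mid in the frame of frame between -0.038 and -0.027 m and y of bar_2_mid in the frame of frame between 0.0245 and 0.0405 m and height (world z) of spacer_mid between 0.037 and 0.043 m and angle between spacer_mid's own z axis and vertical below 0.1 rad and (x of spacer_mid in the frame of frame above 0.14 m or x of spacer_mid in the frame of frame below -0.14 m or y of spacer_mid in the frame of frame above 0.19 m or y of spacer_mid in the frame of frame below -0.19 m) and linear speed of each of bar_1, bar_2, spacer below 0.01 m/s); the robot touches nothing.
It fails at once if another thing on the bench was moved by more than 25 mm (distance of any of spare_bar_mid, end_angle, hammer, wrench, aerosol, magnet from where it was at the start of the episode above 0.025 m).
It also fails if it takes over 72 s, if anything falls off the work surface, if the arm or the gripper's body presses on something with over 40 N, if the wrist force passes 120 N, or if a joint passes its speed limit or range.

## Working session

There is one attempt and no reset: what is moved stays moved. The work goes in short steps, Python scripts to look and compute and a shell command to move; the robot and the scene stay as the last step left them, time stands still between calls to the robot, and variables do not carry over. Pictures are saved under pics/ and viewed, and the job is handed in when it is done.

```bash
mkdir -p pics
python3 - <<'E'
from plant import ctrl, snapshot
import cv2
print(ctrl.get_obs())
for n in ("scene","top","wrist"):
    s=snapshot(n); cv2.imwrite(f"pics/{n}0.png",s["img"]); print(n,s["camera_matrix"],s["xyz"],s["rotation"],[k for k in s])
E
```

```text
{'clock': 0.0, 'joint_pos': array([-4.88668075e+01,  2.05925874e+01,  6.34206209e-01, -2.15183438e-02,
       -7.01370733e+01, -1.65073811e+01]), 'qvel': array([ 0.01397791, -0.03415751, -0.07664314, -0.05284148, -0.00866648,
        0.01167461]), 'tau': array([-1.66265281e-04, -5.82712376e+01,  2.93068832e+01,  6.99778318e+00,
        6.81131176e-03, -2.58390583e-04]), 'tool_pos': array([ 0.2810452 , -0.61316144,  0.22560858]), 'orientation': array([ 1.79902732e+02, -7.73036283e-03, -1.55381510e+02]), 'force': array([0.0099433 , 0.18723014, 0.0262915 ]), 'moment': array([-0.05216624,  0.02613114, -0.00795528]), 'opening': 0.08757771234427014}
scene [[459.60482161   0.         285.31537892]
 [  0.         459.60482161 219.03290785]
 [  0.           0.           1.        ]] [1.19655889 0.44356595 1.28992023] [3.37674551e+01 2.86955307e-02 1.25876738e+02] ['img', 'camera_matrix', 'xyz', 'rotation']
top [[399.67600113   0.         283.49635712]
 [  0.         399.67600113 213.01584887]
 [  0.           0.           1.        ]] [0.42887911 0.00156547 1.20567383] [  5.59488591  -0.64631122 -89.90558548] ['img', 'camera_matrix', 'xyz', 'rotation']
wrist [[307.70130163   0.         283.81587883]
 [  0.         307.70130163 209.05347059]
 [  0.           0.           1.        ]] [ 0.20876475 -0.64719353  0.38318948] [-1.71502280e+01 -8.36434675e-02  1.14644171e+02] ['img', 'camera_matrix', 'xyz', 'rotation']
```

View pics/top0.png

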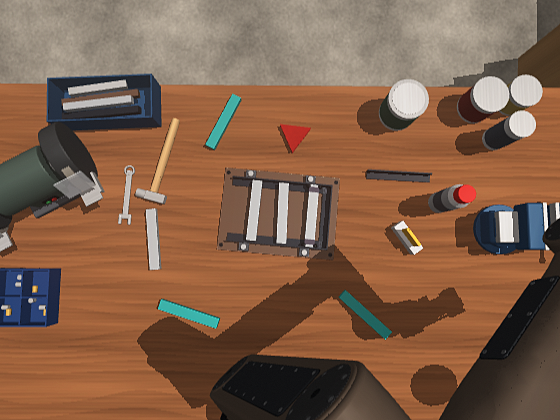

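View pics/scene0.png

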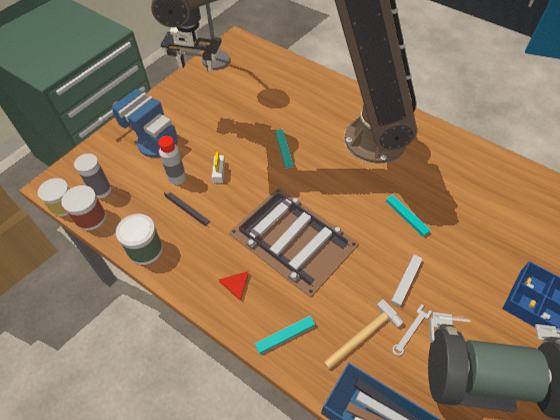

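The top view shows the grate around (278,212). The welded bar is probably at (313,215), with bars at (283,213) and (254,210), and the block with the yellow lug is at (407,237). Possible mix-ups: turquoise bars at (222,122), (188,313) and (365,314), the spare bar at (152,239), and bars in the bin at (100,95). Next I'll check close crops and measure.

```bash
cat > h.py <<'E'
import numpy as np, cv2
from scipy.spatial.transform import Rotation as R
def cam(s):
    return np.array(s["camera_matrix"]),np.array(s["xyz"]),R.from_euler('xyz',s["rotation"],degrees=True).as_matrix()
def p2w(s,u,v,z):
    K,t,M=cam(s); d=np.array([(u-K[0,2])/K[0,0],-(v-K[1,2])/K[1,1],-1.]); d=M@d
    return t+d*(z-t[2])/d[2]
def w2p(s,P):
    K,t,M=cam(s); q=(np.atleast_2d(P)-t)@M; q=q*[1,-1,-1]
    return np.c_[K[0,0]*q[:,0]/q[:,2]+K[0,2],K[1,1]*q[:,1]/q[:,2]+K[1,2]]
E
python3 - <<'E'
from h import *
import pickle
from plant import snapshot
for n in ("top","scene"):
    s=snapshot(n); pickle.dump(s,open(f"{n}0.pkl","wb"))
s=pickle.load(open("top0.pkl","rb"))
c=s["img"][160:265,210:345]; cv2.imwrite("pics/cropg.png",cv2.resize(c,None,fx=5.9,fy=5.6,interpolation=cv2.INTER_CUBIC))
c=s["img"][210:265,375:440]; cv2.imwrite("pics/crops.png",cv2.resize(c,None,fx=10,fy=10,interpolation=cv2.INTER_CUBIC))
s=pickle.load(open("scene0.pkl","rb"))
c=s["img"][140:300,190:370]; cv2.imwrite("pics/cropsc.png",cv2.resize(c,None,fx=3.7,fy=3.7,interpolation=cv2.INTER_CUBIC))
E
```

```text
(no output)
```

View pics/cropg.png

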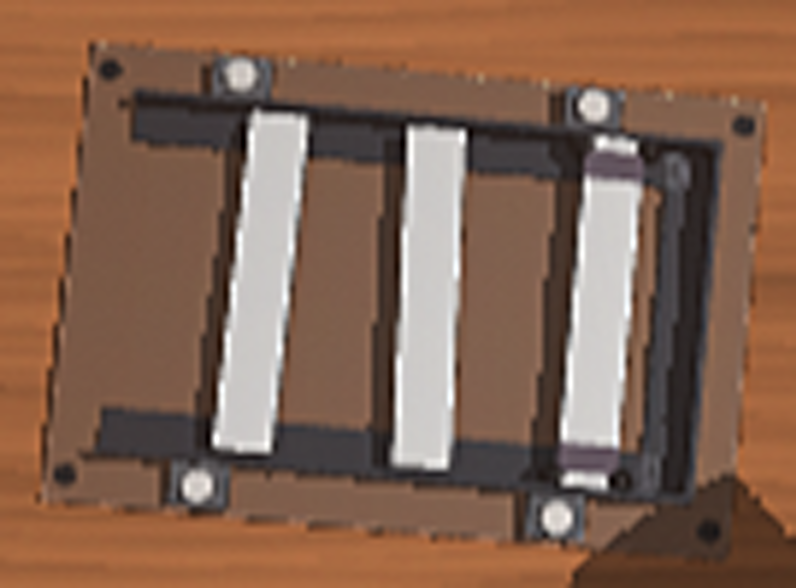

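View pics/crops.png

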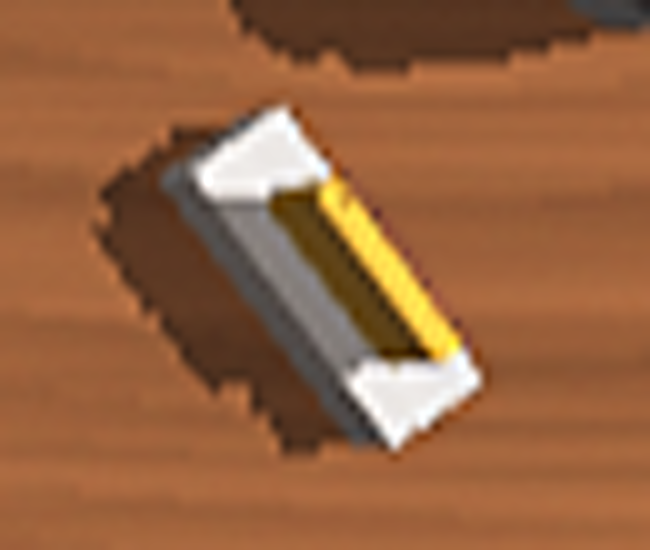

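View pics/cropsc.png

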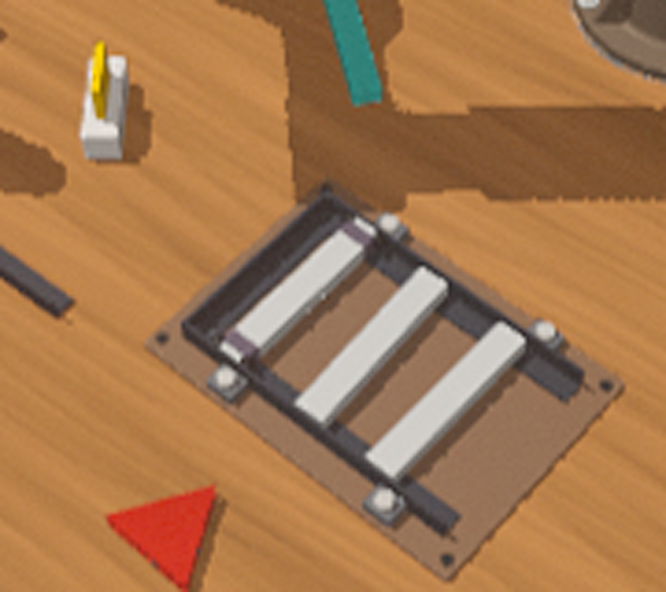

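```bash
cat > m.py <<'E'
from h import *
import pickle
from scipy.optimize import least_squares
t=pickle.load(open("top0.pkl","rb")); c=pickle.load(open("scene0.pkl","rb"))
G=lambda a:np.array(a,float)/[5.9,5.6]+[210,160]-[.4,.4]
S=lambda a:np.array(a,float)/10+[375,210]-.45
C=lambda a:np.array(a,float)/3.7+[190,140]-.37
def fit(name,L,W,obs,x0):
    # obs: list of (snap, pix(n,2), local (n,3))
    def r(p):
        ca,sa=np.cos(p[2]),np.sin(p[2]); o=[]
        for s,px,l in obs:
            l=np.array(l,float); w=np.c_[p[0]+ca*l[:,0]-sa*l[:,1],p[1]+sa*l[:,0]+ca*l[:,1],l[:,2]]
            o.append((w2p(s,w)-px).ravel())
        return np.concatenate(o)
    q=least_squares(r,x0,loss='soft_l1'); 
    print(name,q.x[:2].round(4),np.degrees(q.x[2]).round(2),'res px',np.abs(r(q.x)).max().round(2)); return q.x
def rect(L,W,z,xs): # TL,TR,BR,BL  : image up=+x, left=+y
    return [(sx*L/2,sy*W/2,z) for sx,sy in xs]
o4=[(1,1),(1,-1),(-1,-1),(-1,1)]
F=fit('frame',0,0,[(t,G([(92,43),(765,103),(42,500)]),rect(.25,.35,.006,[(1,1),(1,-1),(-1,1)]))],[.45,0,-.1])
F2=fit('frame both',0,0,[(t,G([(92,43),(765,103),(42,500)]),rect(.25,.35,.006,[(1,1),(1,-1),(-1,1)])),
 (c,C([(148,346),(326,184),(624,385),(448,580)]),rect(.25,.35,.006,[(1,-1),(-1,-1),(-1,1),(1,1)]))],[.45,0,-.1])
res={'F':F2}
for n,px,L in (('weld',[(594,135),(641,140),(608,490),(560,486)],.186),('bar1',[(408,124),(468,130),(451,470),(391,466)],.18),('bar2',[(250,108),(311,116),(271,455),(211,449)],.18)):
    b=fit(n,0,0,[(t,G(px),rect(L,.03,.03,o4))],[.45,0,-.1]); res[n]=b
    d=b-F2; ca,sa=np.cos(F2[2]),np.sin(F2[2]); print('  in frame',(ca*d[0]+sa*d[1]).round(4),(-sa*d[0]+ca*d[1]).round(4),np.degrees(d[2]).round(2))
# spacer: long axis from (485,380)side to (280,105)side
b=fit('spacer',0,0,[(t,S([(200,180),(282,105),(485,380),(393,450)]),rect(.1,.035,.035,o4)),(t,S([(322,184),(345,180),(463,352),(437,362)]),rect(.06,.01,.08,o4))],[.4,-.33,.6])
E
python3 m.py
```

```text
frame [0.5461 0.0029] -5.16 res px 0.38
frame both [0.5468 0.0036] -4.97 res px 2.16
weld [ 0.5378 -0.0942] -5.4 res px 1.07
  in frame -0.0005 -0.0981 -0.43
bar1 [ 0.5456 -0.0083] -2.64 res px 0.48
  in frame -0.0002 -0.0119 2.33
bar2 [0.5536 0.0762] -5.78 res px 0.44
  in frame 0.0005 0.073 -0.81
spacer [ 0.4732 -0.3787] 34.66 res px 0.97
```

```bash
cat >> m.py <<'E'
print('aero cap',p2w(t,466,193.5,.19), 'scene cap',p2w(c,167,144,.19))
for x,y in ((.5,-.45),(.51,-.46),(.52,-.46),(.52,-.48)): print((x,y),w2p(t,[(x,y,.19),(x,y,0)]).round(0),w2p(c,[(x,y,.19),(x,y,0)]).round(0))
c1=c["img"][110:220,120:260];cv2.imwrite("pics/cropa.png",cv2.resize(c1,None,fx=5,fy=5,interpolation=cv2.INTER_CUBIC))
c1=t["img"][170:270,370:500];cv2.imwrite("pics/cropb.png",cv2.resize(c1,None,fx=6,fy=6,interpolation=cv2.INTER_CUBIC))
E
python3 m.py
```

```text
frame [0.5461 0.0029] -5.16 res px 0.38
frame both [0.5468 0.0036] -4.97 res px 2.16
weld [ 0.5378 -0.0942] -5.4 res px 1.07
  in frame -0.0005 -0.0981 -0.43
bar1 [ 0.5456 -0.0083] -2.64 res px 0.48
  in frame -0.0002 -0.0119 2.33
bar2 [0.5536 0.0762] -5.78 res px 0.44
  in frame 0.0005 0.073 -0.81
spacer [ 0.4732 -0.3787] 34.66 res px 0.97
aero cap [ 0.58027352 -0.48039696  0.19      ] scene cap [ 0.58860102 -0.46877903  0.19      ]
(0.5, -0.45) [[456. 225.]
 [428. 229.]] [[190. 130.]
 [199. 168.]]
(0.51, -0.46) [[459. 221.]
 [431. 226.]] [[186. 131.]
 [195. 168.]]
(0.52, -0.46) [[459. 217.]
 [431. 222.]] [[184. 133.]
 [193. 170.]]
(0.52, -0.48) [[467. 217.]
 [438. 222.]] [[179. 130.]
 [189. 167.]]
```

```bash
sleep 1
```

```text
(no output)
```

View pics/cropb.png

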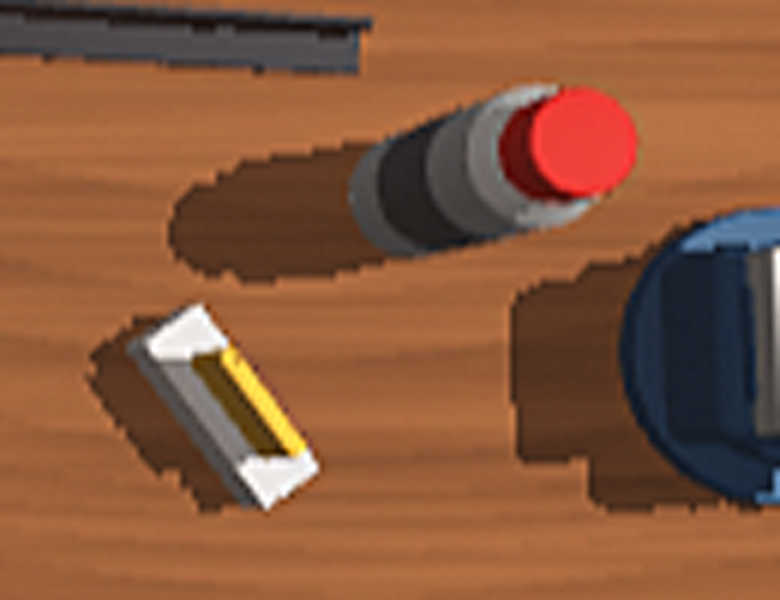

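View pics/cropa.png

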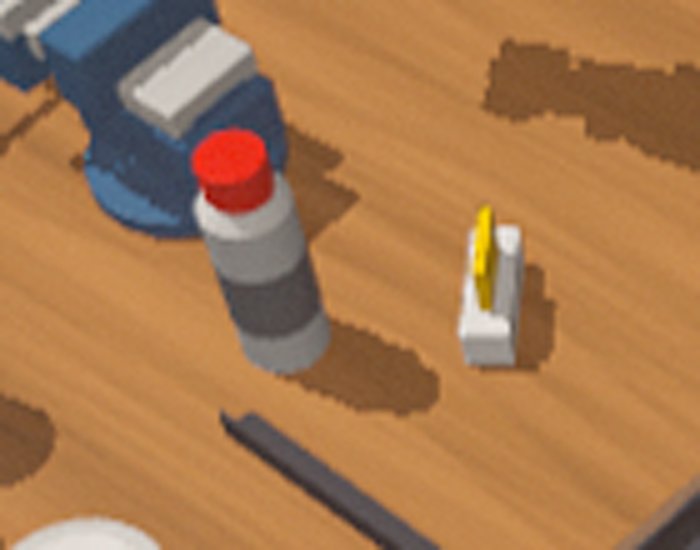

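View pics/wrist0.png

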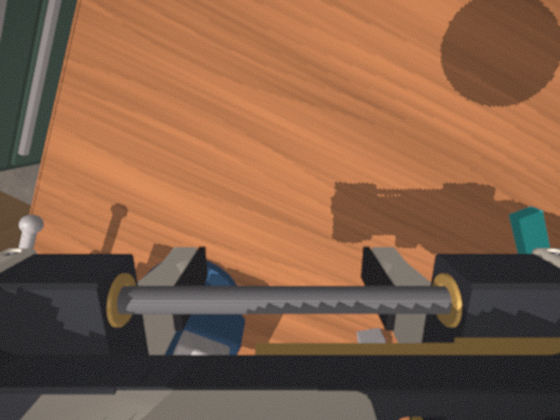

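The crops confirm the choices. The welded bar, heat-tinted at both ends, is at the right. Bar 1 is the middle one, bar 2 the left one, and the spacer has the yellow lug. The can stands about 13 mm clear of the gripper body at the grasp. I'll write a helper for the move deltas and start approaching.

```bash
cat > d.py <<'E'
import sys, numpy as np
from scipy.spatial.transform import Rotation as R
from plant import ctrl
o=ctrl.get_obs(); M=R.from_euler('xyz',o["orientation"],degrees=True).as_matrix()
F=np.array([.5465,.0035]); fa=np.radians(-5.1)
def frame(p): d=np.array(p)-F; return np.cos(fa)*d[0]+np.sin(fa)*d[1],-np.sin(fa)*d[0]+np.cos(fa)*d[1]
def world(u,v): return F+[np.cos(fa)*u-np.sin(fa)*v,np.sin(fa)*u+np.cos(fa)*v]
print('t',round(o["clock"],2),'tcp',o["tool_pos"].round(4),'ori',o["orientation"].round(2),'fr',np.round(frame(o["tool_pos"][:2]),4),'F',o["force"].round(1),'open',round(o["opening"]*1e3,1),'j6',o["joint_pos"][5].round(1))
a=sys.argv[1:]
if a:
    f=a[0]=='f'
    v=[float(q) for q in a[1:]]
    xy=world(*v[:2]) if f else np.array(v[:2]); yaw=v[3]+(-5.1 if f else 0)
    d=M.T@(np.r_[xy,v[2]]-o["tool_pos"])
    t=-(yaw-o["orientation"][2]); t=(t+180)%360-180
    print('target',xy.round(4),v[2],yaw,'rows:',(d/.1).round(4),'turn',round(t/180,4))
E
python3 d.py w .473 -.379 .2256 -145.4
python3 -m creep '[[-0.2,0.1,0,0,87.6],[-0.4,0.2,0,0,87.6],[-0.6,0.3,0,0,87.6],[-0.8,0.4,0,0,87.6],[-0.95,0.46,0,0,87.6],[-1,0.48,0,0,87.6],[-1,0.48,0,0,87.6],[-1,0.48,0,0,87.6]]'
python3 -m creep '[[-0.2,0.1,0,0,87.6],[-0.4,0.2,0,0,87.6],[-0.6,0.3,0,0,87.6],[-0.8,0.4,0,0,87.6],[-0.95,0.46,0,0,87.6],[-1,0.48,0,0,87.6],[-1,0.48,0,0,87.6],[-1,0.48,0,0,87.6]]'
python3 d.py w .473 -.379 .2256 -145.4
```

```text
t 0.25 tcp [ 0.2812 -0.6134  0.2261] ori [ 179.96   -0.   -155.38] fr [-0.2095 -0.6381] F [-0.4  0.  -0.1] open 87.8 j6 -16.5
target [ 0.473 -0.379] 0.2256 -145.4 rows: [-2.7208  1.3317  0.0062] turn -0.0554
clock: 0.92
tool_pos: [0.3522, -0.5284, 0.2266]
orientation: [-180.0, -0.0, -155.3]
force: [0.2, 0.1, 0.6]
opening: 0.0876
clock: 1.58
tool_pos: [0.4226, -0.4436, 0.2265]
orientation: [180.0, -0.0, -155.4]
force: [0.0, 0.3, -0.8]
opening: 0.0876
t 1.58 tcp [ 0.4226 -0.4436  0.2265] ori [ 1.7999e+02 -2.0000e-02 -1.5538e+02] fr [-0.0837 -0.4564] F [ 0.   0.3 -0.8] open 87.6 j6 -37.2
target [ 0.473 -0.379] 0.2256 -145.4 rows: [-0.7274  0.3775  0.0086] turn -0.0555
```

```bash
python3 -m creep '[[-0.2,0.1,0,-0.02,87.6],[-0.4,0.2,0,-0.04,87.6],[-0.6,0.3,0,-0.055,87.6],[-0.73,0.377,0,-0.055,87.6],[-0.73,0.377,0.2,-0.055,87.6],[-0.73,0.377,0.3,-0.055,87.6],[-0.73,0.377,0.3,-0.055,87.6],[-0.73,0.377,0.3,-0.055,87.6]]'
python3 - <<'E'
from h import *; import pickle
from plant import snapshot,ctrl
print(ctrl.get_obs()["joint_pos"].round(1))
s=snapshot("wrist"); pickle.dump(s,open("w1.pkl","wb")); cv2.imwrite("pics/w1.png",s["img"])
s=snapshot("top"); cv2.imwrite("pics/t1.png",s["img"])
E
python3 d.py w .473 -.379 .045 -145.4
```

```text
clock: 2.25
tool_pos: [0.4726, -0.3791, 0.1959]
orientation: [179.9, -0.1, -145.5]
force: [-1.4, -0.1, 1.5]
opening: 0.0877
[-20.3  15.4 -10.9   0.  -63.9 -35.3]
t 2.35 tcp [ 0.4734 -0.3793  0.1971] ori [-1.7997e+02 -1.0000e-02 -1.4553e+02] fr [-0.0388 -0.3878] F [-0.3  0.2 -0.3] open 87.4 j6 -35.3
target [ 0.473 -0.379] 0.045 -145.4 rows: [1.4000e-03 5.8000e-03 1.5214e+00] turn -0.0007
```

View pics/w1.png

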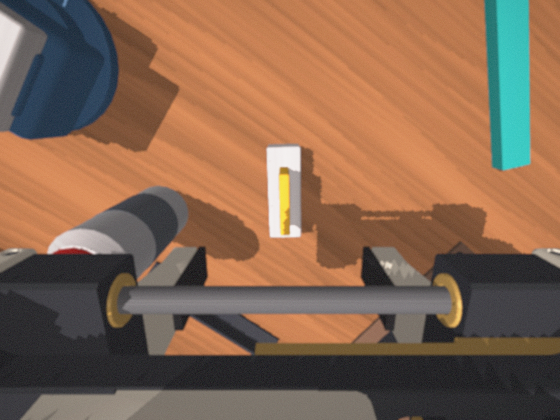

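View pics/t1.png

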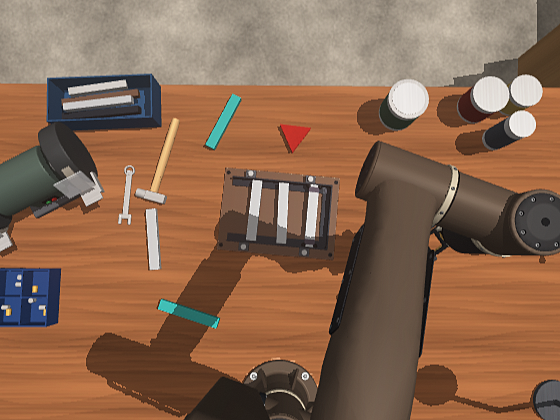

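Run:
```python
from h import *; import pickle
s=pickle.load(open("w1.pkl","rb"))
c=s["img"][130:250,230:340]; cv2.imwrite("pics/w1c.png",cv2.resize(c,None,fx=5,fy=5,interpolation=cv2.INTER_CUBIC))
a=p2w(s,284.5,168,.08)
b=[p2w(s,u,v,.035) for u,v in ((267,146),(299,145.5),(301,237),(271,237.5))]
print(a,np.mean(b,0),np.degrees(np.arctan2(*(b[0]+b[1]-b[2]-b[3])[1::-1])))
print(w2p(s,[(.473,-.379,.08)]))
```

```text
[ 0.4443147  -0.39817606  0.08      ] [ 0.47293618 -0.3782151   0.035     ] -143.6554645556512
[[284.00868202 205.07204061]]
```

View pics/w1c.png

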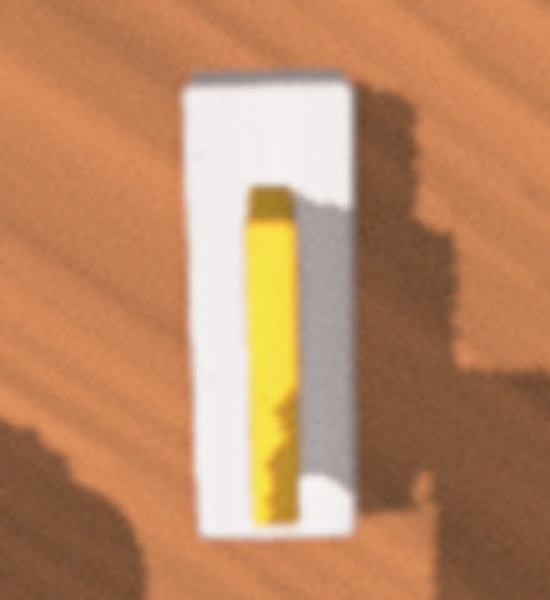

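The lug is centred under the tool within about 1 mm, and both views agree. Descending now and then gripping.

```bash
python3 -m creep '[[0,0,0.2,-0.004,87.6],[0,0,0.4,-0.004,87.6],[0,0,0.6,-0.004,87.6],[0,0,0.75,-0.004,87.6],[0,0,0.85,-0.004,87.6],[0,0,0.9,-0.004,87.6],[0,0,0.9,-0.004,87.6],[0,0,0.9,-0.004,87.6]]'
python3 -m creep '[[0,0,0.12,0,87.6],[0,0,0.25,0,87.6],[0,0,0.37,0,87.6],[0,0,0.48,0,87.6],[0,0,0.56,0,87.6],[0,0,0.62,0,87.6],[0,0,0.62,0,87.6],[0,0,0.62,0,87.6]]'
python3 -m creep '[[0,0,0,0,60],[0,0,0,0,40],[0,0,0,0,20],[0,0,0,0,4],[0,0,0,0,4],[0,0,0,0,4],[0,0,0,0,4],[0,0,0,0,4]]'
python3 d.py f 0 -.062 .12 180
```

```text
clock: 3.02
tool_pos: [0.4741, -0.3788, 0.1073]
orientation: [-179.9, 0.0, -144.8]
force: [-0.4, -0.2, 0.5]
opening: 0.0877
clock: 3.68
tool_pos: [0.4738, -0.3784, 0.0447]
orientation: [180.0, -0.0, -144.7]
force: [-0.2, 0.4, -0.1]
opening: 0.0876
clock: 4.35
tool_pos: [0.4737, -0.3783, 0.0446]
orientation: [-180.0, -0.0, -144.8]
force: [0.0, -1.2, -0.3]
opening: 0.0398
t 4.35 tcp [ 0.4737 -0.3783  0.0446] ori [-180.     -0.   -144.75] fr [-0.0386 -0.3868] F [ 0.  -1.2 -0.3] open 39.8 j6 -34.6
target [ 0.541  -0.0583] 0.12 174.9 rows: [-2.3967  2.2254 -0.7541] turn 0.2241
```

```bash
python3 -m creep '[[0,0,0,0,4],[0,0,0,0,4],[0,0,0,0,4],[0,0,0,0,4],[0,0,0,0,4],[0,0,0,0,4],[0,0,0,0,4],[0,0,0,0,4]]'
python3 -m creep '[[0,0,-0.05,0,4],[0,0,-0.15,0,4],[0,0,-0.3,0,4],[0,0,-0.45,0,4],[0,0,-0.6,0,4],[0,0,-0.75,0,4],[0,0,-0.85,0,4],[0,0,-0.85,0,4]]'
python3 d.py f 0 -.062 .13 180
```

```text
clock: 5.02
tool_pos: [0.4736, -0.3782, 0.0445]
orientation: [180.0, -0.0, -144.8]
force: [0.7, 1.2, 0.8]
opening: 0.0098
clock: 5.68
tool_pos: [0.4749, -0.379, 0.1325]
orientation: [-179.8, 0.1, -144.7]
force: [1.2, -0.3, -3.4]
opening: 0.0096
t 5.68 tcp [ 0.4749 -0.379   0.1325] ori [-1.7978e+02  1.1000e-01 -1.4473e+02] fr [-0.0373 -0.3874] F [ 1.2 -0.3 -3.4] open 9.6 j6 -34.6
target [ 0.541  -0.0583] 0.13 174.9 rows: [-2.3912  2.2376  0.0215] turn 0.2243
```

```bash
python3 -m creep '[[-0.1,0.1,0,0,4],[-0.25,0.24,0,0,4],[-0.45,0.42,0,0,4],[-0.65,0.61,0,0,4],[-0.85,0.8,0,0,4],[-1,0.94,0,0,4],[-1,0.94,0,0,4],[-1,0.94,0,0,4]]'
python3 -m creep '[[-0.1,0.1,0,0.02,4],[-0.25,0.24,0,0.05,4],[-0.45,0.42,0,0.08,4],[-0.65,0.61,0,0.11,4],[-0.85,0.8,0,0.14,4],[-1,0.94,0,0.17,4],[-1,0.94,0,0.2,4],[-1,0.94,0,0.224,4]]'
python3 d.py f 0 -.062 .13 180
```

```text
clock: 6.35
tool_pos: [0.5009, -0.2423, 0.1289]
orientation: [179.9, -0.0, -144.6]
force: [0.3, -0.3, -3.5]
opening: 0.0096
clock: 7.02
tool_pos: [0.5284, -0.1087, 0.129]
orientation: [-180.0, -0.1, 174.7]
force: [0.2, -0.5, -4.5]
opening: 0.0097
t 7.02 tcp [ 0.5284 -0.1087  0.129 ] ori [-1.7999e+02 -5.0000e-02  1.7471e+02] fr [-0.008  -0.1133] F [ 0.2 -0.5 -4.5] open 9.7 j6 -104.5
target [ 0.541  -0.0583] 0.13 174.9 rows: [-0.0785  0.5135 -0.0103] turn -0.0011
```

```bash
python3 -m creep '[[-0.02,0.1,0,0,4],[-0.04,0.22,0,0,4],[-0.06,0.36,0,0,4],[-0.08,0.46,0,0,4],[-0.08,0.5135,0,0,4],[-0.08,0.5135,0,0,4],[-0.08,0.5135,0,0,4],[-0.08,0.5135,0,0,4]]'
python3 - <<'E'
from h import *; import pickle
from plant import snapshot,ctrl
s=snapshot("wrist"); pickle.dump(s,open("w2.pkl","wb")); cv2.imwrite("pics/w2.png",s["img"])
E
python3 d.py f 0 -.062 .053 180
```

```text
clock: 7.68
tool_pos: [0.5408, -0.0592, 0.1295]
orientation: [-180.0, -0.0, 174.9]
force: [0.5, -0.2, -3.5]
opening: 0.0094
t 7.73 tcp [ 0.5408 -0.0593  0.1295] ori [-1.7999e+02 -1.0000e-02  1.7492e+02] fr [-0.0001 -0.063 ] F [ 0.1 -0.2 -3.9] open 10.1 j6 -109.5
target [ 0.541  -0.0583] 0.053 174.9 rows: [-0.001   0.0105  0.7651] turn 0.0001
```

View pics/w2.png

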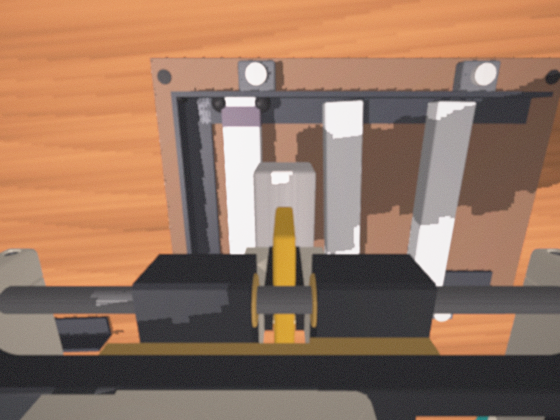

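Run:
```python
from h import *; import pickle
s=pickle.load(open("w2.pkl","rb"))
F=np.array([.5465,.0035]); fa=np.radians(-5.1)
def fr(p): d=np.array(p[:2])-F; return np.round([np.cos(fa)*d[0]+np.sin(fa)*d[1],-np.sin(fa)*d[0]+np.cos(fa)*d[1]],4)
c=s["img"][85:255,190:370]; cv2.imwrite("pics/w2c.png",cv2.resize(c,None,fx=4,fy=3.5,interpolation=cv2.INTER_CUBIC))
for r in (105,130,150,180,230):
    g=s["img"][r].astype(int); print(r,[ (u,g[u].sum()//3) for u in range(218,266,2)])
for u,v,z in ((260.5,125,.03),(223,125,.03),(153,58,.006),(324,105,.03),(325,240,.03),(362,240,.03),(255,172,.085+.035),(315,172,.12)): print((u,v),fr(p2w(s,u,v,z)))
```

```text
105 [(218, np.int64(80)), (220, np.int64(65)), (222, np.int64(62)), (224, np.int64(75)), (226, np.int64(217)), (228, np.int64(241)), (230, np.int64(241)), (232, np.int64(241)), (234, np.int64(241)), (236, np.int64(241)), (238, np.int64(241)), (240, np.int64(241)), (242, np.int64(241)), (244, np.int64(240)), (246, np.int64(240)), (248, np.int64(240)), (250, np.int64(239)), (252, np.int64(241)), (254, np.int64(205)), (256, np.int64(84)), (258, np.int64(86)), (260, np.int64(77)), (262, np.int64(68)), (264, np.int64(65))]
130 [(218, np.int64(149)), (220, np.int64(148)), (222, np.int64(189)), (224, np.int64(246)), (226, np.int64(245)), (228, np.int64(245)), (230, np.int64(245)), (232, np.int64(245)), (234, np.int64(245)), (236, np.int64(245)), (238, np.int64(245)), (240, np.int64(245)), (242, np.int64(245)), (244, np.int64(245)), (246, np.int64(244)), (248, np.int64(244)), (250, np.int64(244)), (252, np.int64(244)), (254, np.int64(244)), (256, np.int64(245)), (258, np.int64(240)), (260, np.int64(147)), (262, np.int64(96)), (264, np.int64(87))]
150 [(218, np.int64(151)), (220, np.int64(148
[... 1081 characters left out ...]
(143)), (224, np.int64(147)), (226, np.int64(141)), (228, np.int64(189)), (230, np.int64(244)), (232, np.int64(244)), (234, np.int64(244)), (236, np.int64(243)), (238, np.int64(244)), (240, np.int64(243)), (242, np.int64(243)), (244, np.int64(244)), (246, np.int64(244)), (248, np.int64(244)), (250, np.int64(244)), (252, np.int64(244)), (254, np.int64(222)), (256, np.int64(161)), (258, np.int64(180)), (260, np.int64(177)), (262, np.int64(181)), (264, np.int64(180))]
(260.5, 125) [-0.0713 -0.0822]
(223, 125) [-0.0713 -0.1124]
(153, 58) [-0.1241 -0.172 ]
(324, 105) [-0.0866 -0.0316]
(325, 240) [ 0.0287 -0.0261]
(362, 240) [0.0287 0.0073]
(255, 172) [-0.0494 -0.0791]
(315, 172) [-0.0494 -0.0463]
```

View pics/w2c.png

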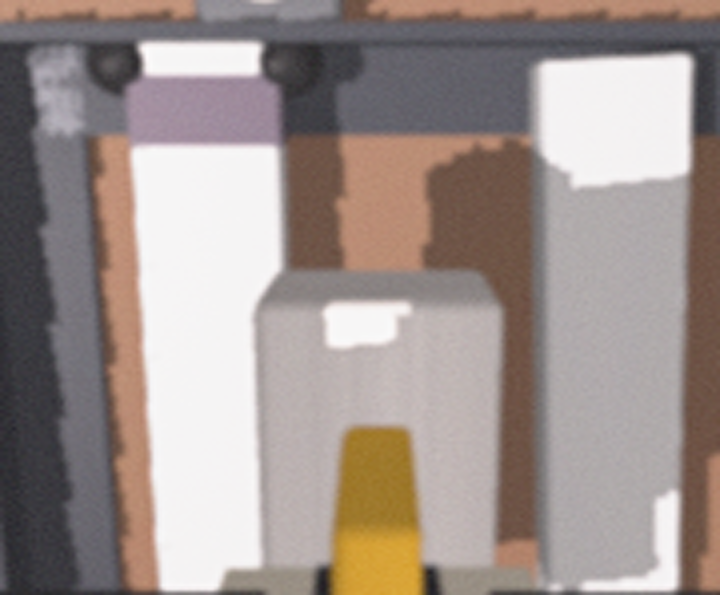

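Measured in the frame, the welded bar's edges are at y = -0.0822 and -0.1124, so its centre is -0.0973 against the -0.0975 given. The spacer clears both bars, so I'm lowering it.

```bash
python3 -m creep '[[0,0.015,0.08,0,4],[0,0.015,0.2,0,4],[0,0.015,0.32,0,4],[0,0.015,0.44,0,4],[0,0.015,0.56,0,4],[0,0.015,0.62,0,4],[0,0.015,0.65,0,4],[0,0.015,0.65,0,4]]'
python3 -m creep '[[0,0,0.03,0,4],[0,0,0.06,0,4],[0,0,0.09,0,4],[0,0,0.115,0,4],[0,0,0.13,0,4],[0,0,0.135,0,4],[0,0,0.135,0,4],[0,0,0.135,0,4]]'
python3 d.py f 0 -.0615 .051 180
```

```text
clock: 8.4
tool_pos: [0.5408, -0.0577, 0.0638]
orientation: [-180.0, -0.1, 174.9]
force: [-0.6, 0.4, -4.1]
opening: 0.0096
clock: 9.07
tool_pos: [0.5413, -0.0574, 0.0511]
orientation: [180.0, 0.0, 174.9]
force: [0.1, 0.1, -4.1]
opening: 0.0099
t 9.07 tcp [ 0.5413 -0.0574  0.0511] ori [1.8000e+02 1.0000e-02 1.7493e+02] fr [ 0.0002 -0.0611] F [ 0.1  0.1 -4.1] open 9.9 j6 -109.7
target [ 0.541  -0.0578] 0.051 174.9 rows: [ 0.002  -0.0039  0.0015] turn 0.0002
```

```bash
python3 -m creep '[[0,0,0.01,0,10],[0,0,0.01,0,20],[0,0,0.01,0,40],[0,0,0.01,0,40],[0,0,0.01,0,40],[0,0,0.01,0,40],[0,0,-0.1,0,40],[0,0,-0.3,0,40]]'
python3 -m creep '[[0,0,-0.2,0,60],[0,0,-0.4,0,87.6],[0,0,-0.6,0,87.6],[0,0,-0.7,0,87.6],[0,0,-0.7,0,87.6],[0,0,-0.7,0,87.6],[0,0,-0.7,0,87.6],[0,0,-0.7,0,87.6]]'
python3 d.py f 0 .0295 .12 -90
python3 - <<'E'
from h import *; import pickle
from plant import snapshot,ctrl
s=snapshot("wrist"); pickle.dump(s,open("w3.pkl","wb")); cv2.imwrite("pics/w3.png",s["img"])
E
```

```text
clock: 9.73
tool_pos: [0.5396, -0.0577, 0.0795]
orientation: [-179.9, -0.2, 174.9]
force: [0.7, 0.0, -0.6]
opening: 0.04
clock: 10.4
tool_pos: [0.5405, -0.0575, 0.1498]
orientation: [-180.0, -0.1, 174.9]
force: [-0.3, 0.4, -0.0]
opening: 0.0855
t 10.4 tcp [ 0.5405 -0.0575  0.1498] ori [-1.7998e+02 -1.2000e-01  1.7492e+02] fr [-0.0006 -0.0613] F [-0.3  0.4 -0. ] open 85.5 j6 -109.7
target [0.5491 0.0329] 0.12 -95.1 rows: [-0.0069  0.908   0.2974] turn -0.4999
```

View pics/w3.png

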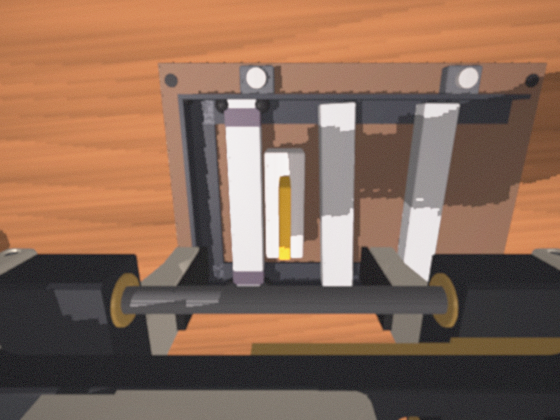

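The spacer stands upright between the welded bar (244,195) and bar 1 (337,195), at about (285,205). Next I turn 90° and go behind bar 1.

```bash
python3 -m creep '[[0,0.1,0,-0.035,76],[0,0.25,0,-0.07,76],[0,0.45,0,-0.105,76],[0,0.65,0,-0.14,76],[0,0.8,0,-0.175,76],[0,0.908,0,-0.21,76],[0,0.908,0,-0.25,76],[0,0.908,0,-0.28,76]]'
python3 -m creep '[[0,0,0,-0.035,76],[0,0,0,-0.07,76],[0,0,0,-0.105,76],[0,0,0,-0.14,76],[0,0,0,-0.175,76],[0,0,0,-0.21,76],[0,0,0,-0.22,76],[0,0,0,-0.22,76]]'
python3 d.py f 0 .030 .018 -90
```

```text
clock: 11.12
tool_pos: [0.5489, 0.0337, 0.1501]
orientation: [180.0, -0.1, -134.2]
force: [-0.1, -0.5, -0.5]
opening: 0.0763
clock: 11.78
tool_pos: [0.5489, 0.0329, 0.1502]
orientation: [179.9, -0.0, -95.0]
force: [0.2, 0.2, -0.0]
opening: 0.0759
t 11.78 tcp [0.5489 0.0329 0.1502] ori [ 1.7993e+02 -4.0000e-02 -9.4990e+01] fr [-0.0002  0.0295] F [ 0.2  0.2 -0. ] open 75.9 j6 -28.8
target [0.5492 0.0334] 0.018 -95.1 rows: [-0.0058 -0.0041  1.322 ] turn 0.0006
```

```bash
python3 -m creep '[[-0.006,-0.004,0.15,0,76],[-0.006,-0.004,0.3,0,76],[-0.006,-0.004,0.45,0,76],[-0.006,-0.004,0.6,0,76],[-0.006,-0.004,0.75,0,76],[-0.006,-0.004,0.88,0,76],[-0.006,-0.004,0.95,0,76],[-0.006,-0.004,0.95,0,76]]'
python3 -m creep '[[0,0,0.08,0,76],[0,0,0.16,0,76],[0,0,0.24,0,76],[0,0,0.31,0,76],[0,0,0.36,0,76],[0,0,0.37,0,76],[0,0,0.37,0,76],[0,0,0.37,0,76]]'
python3 d.py f 0 -.008 .018 -90
python3 - <<'E'
from h import *; import pickle
from plant import snapshot,ctrl
s=snapshot("wrist"); pickle.dump(s,open("w4.pkl","wb")); cv2.imwrite("pics/w4.png",s["img"])
E
```

```text
clock: 12.45
tool_pos: [0.5484, 0.0331, 0.0541]
orientation: [179.8, -0.1, -95.2]
force: [-0.9, -0.5, 0.3]
opening: 0.0758
clock: 13.12
tool_pos: [0.5498, 0.0336, 0.0192]
orientation: [-180.0, -0.0, -95.1]
force: [-0.9, 0.2, 0.1]
opening: 0.0755
t 13.12 tcp [0.5498 0.0336 0.0192] ori [-179.99   -0.    -95.07] fr [0.0006 0.0303] F [-0.9  0.2  0.1] open 75.5 j6 -29.0
target [ 0.5458 -0.0045] 0.018 -95.1 rows: [0.383  0.0065 0.0116] turn 0.0002
```

View pics/w4.png

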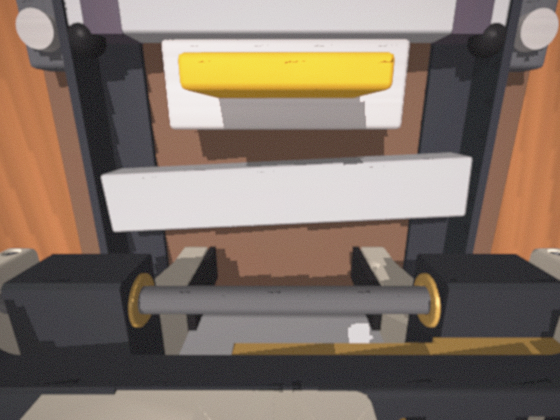

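The fingers are down behind bar 1. Bar 1 sits at (290,190), slightly askew, with the spacer beyond it at (285,85). I'll push slowly and watch the force.

```bash
python3 -m creep '[[0.02,0,0,0,76],[0.06,0,0,0,76],[0.1,0,0,0,76],[0.14,0,0,0,76],[0.18,0,0,0,76],[0.21,0,0,0,76],[0.23,0,0,0,76],[0.24,0,0,0,76]]'
python3 d.py f 0 -.008 .018 -90
python3 -m creep '[[0.01,0,0,0,76],[0.025,0,0,0,76],[0.04,0,0,0,76],[0.055,0,0,0,76],[0.07,0,0,0,76],[0.08,0,0,0,76],[0.08,0,0,0,76],[0.08,0,0,0,76]]'
python3 d.py f 0 -.008 .018 -90
```

```text
clock: 13.83
tool_pos: [0.5481, 0.0099, 0.0193]
orientation: [-179.9, 0.1, -95.1]
force: [0.6, 6.0, 0.8]
opening: 0.0754
t 13.83 tcp [0.5481 0.0099 0.0193] ori [-1.7993e+02  5.0000e-02 -9.5090e+01] fr [0.0011 0.0065] F [0.6 6.  0.8] open 75.4 j6 -26.6
target [ 0.5458 -0.0045] 0.018 -95.1 rows: [0.1453 0.0106 0.0128] turn 0.0
clock: 14.5
tool_pos: [0.5474, 0.002, 0.0193]
orientation: [-179.9, 0.0, -95.1]
force: [1.5, 5.6, -0.2]
opening: 0.0761
t 14.5 tcp [0.5474 0.002  0.0193] ori [-1.7994e+02  4.0000e-02 -9.5080e+01] fr [ 0.001  -0.0014] F [ 1.5  5.6 -0.2] open 76.1 j6 -25.8
target [ 0.5458 -0.0045] 0.018 -95.1 rows: [0.066  0.0102 0.0128] turn 0.0001
```

```bash
python3 -m creep '[[0.005,0,0,0,76],[0.01,0,0,0,76],[0.015,0,0,0,76],[0.02,0,0,0,76],[0.025,0,0,0,76],[0.03,0,0,0,76],[0.035,0,0,0,76],[0.035,0,0,0,76]]'
python3 d.py
python3 -m creep '[[0.004,0,0,0,76],[0.008,0,0,0,76],[0.012,0,0,0,76],[0.016,0,0,0,76],[0.02,0,0,0,76],[0.02,0,0,0,76],[0.02,0,0,0,76],[0.02,0,0,0,76]]'
python3 d.py
```

```text
clock: 15.17
tool_pos: [0.5472, -0.001, 0.0193]
orientation: [-179.9, 0.1, -95.1]
force: [0.3, 7.9, 0.2]
opening: 0.0758
t 15.17 tcp [ 0.5472 -0.001   0.0193] ori [-1.7993e+02  7.0000e-02 -9.5070e+01] fr [ 0.0011 -0.0044] F [0.3 7.9 0.2] open 75.8 j6 -25.4
clock: 15.83
tool_pos: [0.547, -0.0029, 0.0193]
orientation: [-179.9, 0.1, -95.1]
force: [0.4, 7.3, 0.7]
opening: 0.0761
t 15.83 tcp [ 0.547  -0.0029  0.0193] ori [-1.7993e+02  6.0000e-02 -9.5070e+01] fr [ 0.0011 -0.0064] F [0.4 7.3 0.7] open 76.1 j6 -25.2
```

```bash
python3 -m creep '[[0.004,0,0,0,76],[0.008,0,0,0,76],[0.012,0,0,0,76],[0.012,0,0,0,76],[0.012,0,0,0,76],[0.012,0,0,0,76],[0.012,0,0,0,76],[0.012,0,0,0,76]]'
python3 d.py
python3 -m creep '[[0.004,0,0,0,76],[0.008,0,0,0,76],[0.012,0,0,0,76],[0.012,0,0,0,76],[0.012,0,0,0,76],[0.012,0,0,0,76],[0.012,0,0,0,76],[0.012,0,0,0,76]]'
python3 d.py
```

```text
clock: 16.5
tool_pos: [0.547, -0.0034, 0.0193]
orientation: [-179.9, 0.1, -95.1]
force: [0.1, 12.3, 1.1]
opening: 0.0757
t 16.5 tcp [ 0.547  -0.0034  0.0193] ori [-1.7991e+02  1.1000e-01 -9.5080e+01] fr [ 0.0011 -0.0069] F [ 0.1 12.3  1.1] open 75.7 j6 -25.1
clock: 17.17
tool_pos: [0.5471, -0.0035, 0.0193]
orientation: [-179.9, 0.2, -95.1]
force: [-1.8, 19.2, 1.0]
opening: 0.0758
t 17.17 tcp [ 0.5471 -0.0035  0.0193] ori [-179.88    0.18  -95.08] fr [ 0.0012 -0.0069] F [-1.8 19.2  1. ] open 75.8 j6 -25.0
```

The push stalled hard at frame y = -0.0069 with 19 N, so the bar is clamped against spacer and welded bar. Checking with pictures before backing off.

Run:
```python
from h import *; import pickle
from plant import snapshot,ctrl
s=snapshot("wrist"); pickle.dump(s,open("w5.pkl","wb")); cv2.imwrite("pics/w5.png",s["img"])
```

```text
(no output)
```

View pics/w5.png

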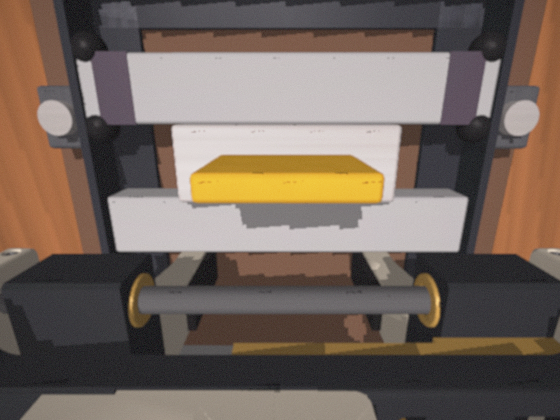

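Bar 1, the spacer and the welded bar are flush and square. Backing off, rising and turning back over the spacer.

```bash
python3 -m creep '[[-0.03,0,0,0,76],[-0.08,0,0,0,76],[-0.12,0,0,0,76],[-0.15,0,0,0,76],[-0.15,0,-0.2,0,76],[-0.15,0,-0.5,0,76],[-0.15,0,-0.8,0,76],[-0.15,0,-1,0,76]]'
python3 -m creep '[[0,0,-0.2,0.035,76],[0,0,-0.3,0.07,76],[0,0,-0.3,0.105,76],[0,0,-0.3,0.14,76],[0,0,-0.3,0.175,76],[0,0,-0.3,0.21,76],[0,0,-0.3,0.245,76],[0,0,-0.3,0.28,76]]'
python3 d.py f 0 -.0645 .12 180
```

```text
clock: 17.88
tool_pos: [0.548, 0.0086, 0.1215]
orientation: [-179.9, -0.0, -95.1]
force: [-0.2, 0.4, -0.3]
opening: 0.0759
clock: 18.55
tool_pos: [0.5471, 0.0084, 0.1489]
orientation: [180.0, -0.0, -145.8]
force: [0.0, -0.5, -0.5]
opening: 0.076
t 18.55 tcp [0.5471 0.0084 0.1489] ori [ 1.8000e+02 -5.0000e-02 -1.4581e+02] fr [0.0001 0.005 ] F [ 0.  -0.5 -0.5] open 76.0 j6 -77.2
target [ 0.5408 -0.0607] 0.12 174.9 rows: [ 0.4407 -0.5367  0.2894] turn 0.2183
```

```bash
python3 -m creep '[[0.08,-0.1,0,0.035,60],[0.16,-0.2,0,0.07,60],[0.24,-0.3,0.0,0.105,60],[0.32,-0.4,0,0.14,60],[0.4,-0.49,0,0.175,60],[0.44,-0.537,0.05,0.21,60],[0.44,-0.537,0.1,0.218,60],[0.44,-0.537,0.1,0.218,60]]'
python3 - <<'E'
from h import *; import pickle
from plant import snapshot,ctrl
s=snapshot("wrist"); pickle.dump(s,open("w6.pkl","wb")); 
c=s["img"][85:285,190:370]; cv2.imwrite("pics/w6c.png",cv2.resize(c,None,fx=4,fy=3,interpolation=cv2.INTER_CUBIC))
E
python3 d.py f 0 -.0645 .0505 180
```

```text
clock: 19.22
tool_pos: [0.5406, -0.0612, 0.138]
orientation: [-180.0, -0.1, 175.1]
force: [0.2, -0.2, -0.1]
opening: 0.06
t 19.27 tcp [ 0.541  -0.0609  0.1385] ori [-1.7997e+02 -9.0000e-02  1.7529e+02] fr [ 0.0002 -0.0646] F [-0.9  0.9  0.8] open 60.0 j6 -108.9
target [ 0.5408 -0.0607] 0.0505 174.9 rows: [0.0009 0.002  0.8804] turn 0.0022
```

View pics/w6c.png

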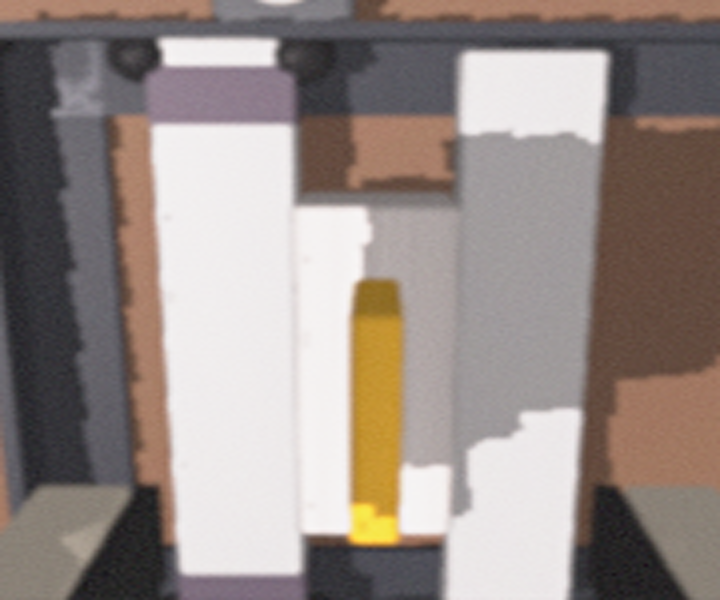

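Run:
```python
from h import *; import pickle
F=np.array([.5465,.0035]); fa=np.radians(-5.1)
def fr(p): d=np.array(p[:2])-F; return np.round([np.cos(fa)*d[0]+np.sin(fa)*d[1],-np.sin(fa)*d[0]+np.cos(fa)*d[1]],4)
def lug(s,r,u0,u1):
    hsv=cv2.cvtColor(s["img"],cv2.COLOR_BGR2HSV)[r,u0:u1]; m=(hsv[:,0]>15)&(hsv[:,0]<35)&(hsv[:,1]>150)
    i=np.where(m)[0]+u0; return (i.min()+i.max())/2,i.min(),i.max()
s=pickle.load(open("w6.pkl","rb"))
for r in (205,220,240,255):
    u=lug(s,r,260,310); print('w6',r,u,fr(p2w(s,u[0],r,.086)))
s=pickle.load(open("w2.pkl","rb"))
for r in (225,235): 
    u=lug(s,r,260,310); print('w2 gripped',r,u,fr(p2w(s,u[0],r,.1295+.0355)))
s=pickle.load(open("w6.pkl","rb"))
def edges(s,r,us):
    g=s["img"][r].astype(float).mean(1); 
    return g
for u,v in ((225,150),(264,150),(304.5,108),(341,108)): print(u,fr(p2w(s,u,v,.03)))
```

```text
w6 205 (np.float64(284.0), np.int64(279), np.int64(289)) [-0.0182 -0.0653]
w6 220 (np.float64(284.0), np.int64(279), np.int64(289)) [-0.0069 -0.0652]
w6 240 (np.float64(283.5), np.int64(279), np.int64(288)) [ 0.0086 -0.0655]
w6 255 (np.float64(283.5), np.int64(279), np.int64(288)) [ 0.0207 -0.0655]
w2 gripped 225 (np.float64(283.5), np.int64(275), np.int64(292)) [-0.035  -0.0635]
w2 gripped 235 (np.float64(283.5), np.int64(274), np.int64(293)) [-0.0305 -0.0635]
225 [-0.0505 -0.1157]
264 [-0.0506 -0.0825]
304.5 [-0.0848 -0.0488]
341 [-0.0849 -0.0188]
```

Lug and tool centres agree within 0.3 mm. I'll bias the tool slightly toward the welded bar so that closing doesn't shift bar 1.

```bash
python3 -m creep '[[0,-0.004,0.12,0.002,60],[0,-0.004,0.26,0.002,60],[0,-0.004,0.4,0.002,60],[0,-0.004,0.54,0.002,60],[0,-0.004,0.68,0.002,60],[0,-0.004,0.79,0.002,60],[0,-0.004,0.86,0.002,60],[0,-0.004,0.86,0.002,60]]'
python3 d.py f 0 -.065 .0515 180
python3 -m creep '[[0,0,0,0,50],[0,0,0,0,30],[0,0,0,0,4],[0,0,0,0,4],[0,0,0,0,4],[0,0,0,0,4],[0,0,0,0,4],[0,0,0,0,4]]'
python3 d.py f 0 -.065 .0515 180
```

```text
clock: 19.93
tool_pos: [0.5408, -0.0608, 0.0518]
orientation: [-180.0, -0.1, 175.0]
force: [-0.7, -0.5, 0.5]
opening: 0.0602
t 19.93 tcp [ 0.5408 -0.0608  0.0518] ori [-1.7996e+02 -1.4000e-01  1.7499e+02] fr [-0.     -0.0646] F [-0.7 -0.5  0.5] open 60.2 j6 -109.2
target [ 0.5407 -0.0612] 0.0515 174.9 rows: [-0.     -0.0043  0.0032] turn 0.0005
clock: 20.6
tool_pos: [0.5416, -0.0608, 0.0532]
orientation: [180.0, 0.0, 174.9]
force: [-0.0, -0.4, 0.0]
opening: 0.0121
t 20.6 tcp [ 0.5416 -0.0608  0.0532] ori [1.8000e+02 1.0000e-02 1.7492e+02] fr [ 0.0009 -0.0645] F [-0.  -0.4  0. ] open 12.1 j6 -109.3
target [ 0.5407 -0.0612] 0.0515 174.9 rows: [ 0.0086 -0.0053  0.0166] turn 0.0001
```

```bash
python3 -m creep '[[0,-0.003,0,0,4],[0,-0.003,0,0,4],[0,-0.003,0,0,4],[0,-0.003,0,0,4],[0,-0.003,0,0,4],[0,-0.003,-0.02,0,4],[0,-0.003,-0.06,0,4],[0,-0.003,-0.1,0,4]]'
python3 d.py 
python3 -m creep '[[0,0,-0.1,0,4],[0,0,-0.25,0,4],[0,0,-0.4,0,4],[0,0,-0.55,0,4],[0,0,-0.65,0,4],[0,0,-0.7,0,4],[0,0,-0.7,0,4],[0,0,-0.7,0,4]]'
python3 d.py f 0 0.0025 .1235 180
python3 - <<'E'
from h import *; import pickle
from plant import snapshot,ctrl
s=snapshot("wrist"); pickle.dump(s,open("w7.pkl","wb")); cv2.imwrite("pics/w7.png",s["img"])
c=s["img"][85:285,190:370]; cv2.imwrite("pics/w7c.png",cv2.resize(c,None,fx=4,fy=3,interpolation=cv2.INTER_CUBIC))
E
```

```text
clock: 21.27
tool_pos: [0.5408, -0.0611, 0.0626]
orientation: [-180.0, -0.1, 174.9]
force: [-0.7, -2.1, -4.8]
opening: 0.0098
t 21.27 tcp [ 0.5408 -0.0611  0.0626] ori [-1.7998e+02 -1.0000e-01  1.7490e+02] fr [ 0.0001 -0.0649] F [-0.7 -2.1 -4.8] open 9.8 j6 -109.2
clock: 21.93
tool_pos: [0.5414, -0.0609, 0.1329]
orientation: [180.0, 0.0, 174.9]
force: [0.7, 0.0, -3.9]
opening: 0.0101
t 21.93 tcp [ 0.5414 -0.0609  0.1329] ori [179.97   0.   174.91] fr [ 0.0006 -0.0646] F [ 0.7  0.  -3.9] open 10.1 j6 -109.2
target [0.5467 0.006 ] 0.1235 174.9 rows: [0.0062 0.6713 0.0947] turn 0.0001
```

View pics/w7c.png

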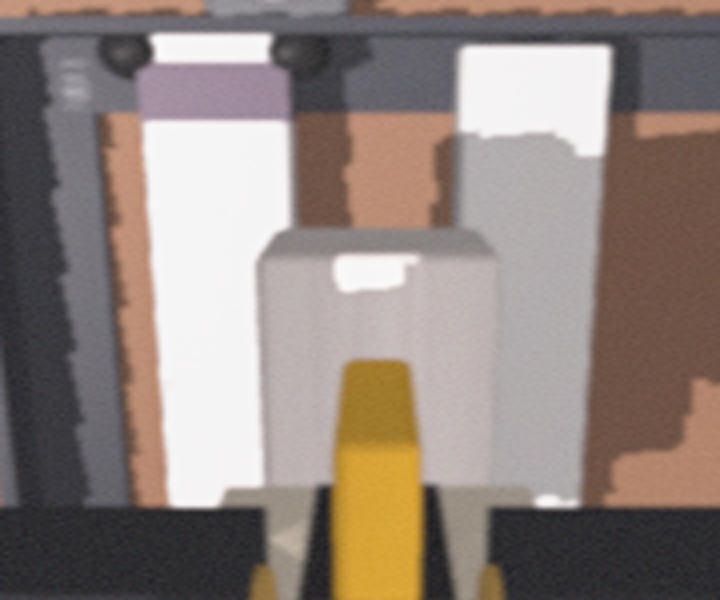

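```bash
python3 -m creep '[[0,0.08,0,0,4],[0,0.2,0,0,4],[0,0.34,0,0,4],[0,0.48,0,0,4],[0,0.6,0,0,4],[0,0.675,0,0,4],[0,0.675,0,0,4],[0,0.675,0,0,4]]'
python3 d.py f 0 0.003 .0535 180
python3 -m creep '[[0,0,0.08,0,4],[0,0,0.2,0,4],[0,0,0.32,0,4],[0,0,0.44,0,4],[0,0,0.56,0,4],[0,0,0.62,0,4],[0,0,0.65,0,4],[0,0,0.65,0,4]]'
python3 d.py f 0 0.003 .053 180
```

```text
clock: 22.65
tool_pos: [0.5475, 0.0068, 0.1328]
orientation: [-180.0, -0.0, 175.0]
force: [0.8, -0.0, -3.3]
opening: 0.0099
t 22.65 tcp [0.5475 0.0068 0.1328] ori [-1.7999e+02 -3.0000e-02  1.7500e+02] fr [0.0007 0.0033] F [ 0.8 -0.  -3.3] open 9.9 j6 -116.2
target [0.5468 0.0065] 0.0535 174.9 rows: [ 0.0064 -0.0033  0.7934] turn 0.0006
clock: 23.32
tool_pos: [0.5472, 0.0057, 0.0673]
orientation: [-180.0, -0.1, 174.9]
force: [0.3, 0.1, -4.2]
opening: 0.0096
t 23.32 tcp [0.5472 0.0057 0.0673] ori [-1.7997e+02 -7.0000e-02  1.7489e+02] fr [0.0005 0.0022] F [ 0.3  0.1 -4.2] open 9.6 j6 -116.2
target [0.5468 0.0065] 0.053 174.9 rows: [0.0044 0.008  0.143 ] turn -0.0
```

```bash
python3 -m creep '[[0,0.004,0.03,0,4],[0,0.004,0.06,0,4],[0,0.004,0.09,0,4],[0,0.004,0.12,0,4],[0,0.004,0.135,0,4],[0,0.004,0.14,0,4],[0,0.004,0.14,0,4],[0,0.004,0.14,0,4]]'
python3 d.py f 0 0.003 .0525 180
```

```text
clock: 23.98
tool_pos: [0.5477, 0.0066, 0.0541]
orientation: [180.0, 0.0, 174.9]
force: [0.2, 1.1, -2.7]
opening: 0.0095
t 23.98 tcp [0.5477 0.0066 0.0541] ori [1.8000e+02 1.0000e-02 1.7493e+02] fr [0.0009 0.0032] F [ 0.2  1.1 -2.7] open 9.5 j6 -116.3
target [0.5468 0.0065] 0.0525 174.9 rows: [ 0.0091 -0.0017  0.0164] turn 0.0002
```

```bash
python3 -m creep '[[0,0,0.012,0,4],[0,0,0.012,0,10],[0,0,0.012,0,20],[0,0,0.012,0,40],[0,0,0.012,0,40],[0,0,0.012,0,40],[0,0,-0.1,0,40],[0,0,-0.3,0,40]]'
python3 -m creep '[[0,0,-0.2,0,60],[0,0,-0.4,0,76],[0,0,-0.6,0,76],[0,0,-0.7,0,76],[0,0,-0.7,0,76],[0,0,-0.7,0,76],[0,0,-0.7,0,76],[0,0,-0.7,0,76]]'
python3 - <<'E'
from h import *; import pickle
from plant import snapshot,ctrl
s=snapshot("wrist"); pickle.dump(s,open("w8.pkl","wb")); cv2.imwrite("pics/w8.png",s["img"])
F=np.array([.5465,.0035]); fa=np.radians(-5.1)
s0=s
E
python3 d.py f 0 .112 .15 -90
```

```text
clock: 24.65
tool_pos: [0.5461, 0.0061, 0.0825]
orientation: [-179.9, -0.2, 174.9]
force: [0.4, 0.6, 0.6]
opening: 0.039
clock: 25.32
tool_pos: [0.5469, 0.0064, 0.1528]
orientation: [-180.0, -0.1, 174.9]
force: [0.6, -0.7, 0.4]
opening: 0.0755
t 25.37 tcp [0.547  0.0064 0.1529] ori [-1.7996e+02 -1.1000e-01  1.7492e+02] fr [0.0002 0.0029] F [-0.3 -0.6 -0.9] open 75.8 j6 -116.3
target [0.5565 0.1151] 0.15 -95.1 rows: [0.0018 1.0911 0.0277] turn -0.4999
```

View pics/w8.png

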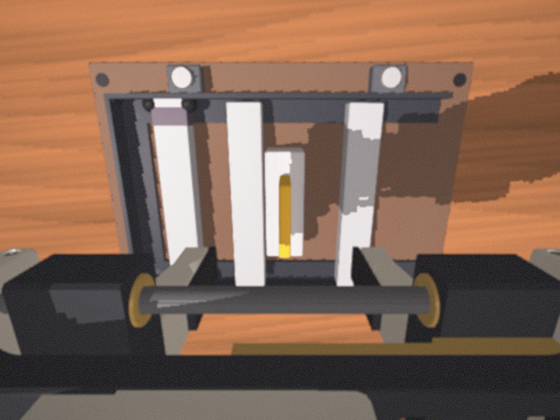

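The spacer stands beyond bar 1 at about (285,205) with bar 2 at (362,195). Going behind bar 2.

```bash
python3 -m creep '[[0,0.1,0,-0.035,76],[0,0.25,0,-0.07,76],[0,0.45,0,-0.105,76],[0,0.65,0,-0.14,76],[0,0.8,0,-0.175,76],[0,0.95,0,-0.21,76],[0,1,0,-0.25,76],[0,1,0,-0.28,76]]'
python3 -m creep '[[0,0,0,-0.035,76],[0,0,0,-0.07,76],[0,0,0,-0.105,76],[0,0,0,-0.14,76],[0,0,0,-0.175,76],[0,0,0,-0.21,76],[0,0,0,-0.22,76],[0,0,0,-0.22,76]]'
python3 d.py f 0 .116 .019 -90
```

```text
clock: 26.03
tool_pos: [0.5563, 0.1073, 0.153]
orientation: [180.0, -0.1, -134.2]
force: [0.1, -0.8, -0.0]
opening: 0.0766
clock: 26.7
tool_pos: [0.5561, 0.106, 0.1532]
orientation: [179.9, -0.0, -95.0]
force: [-0.3, -0.1, 0.2]
opening: 0.076
t 26.7 tcp [0.5561 0.106  0.1532] ori [ 1.7993e+02 -5.0000e-02 -9.4990e+01] fr [0.0005 0.1029] F [-0.3 -0.1  0.2] open 76.0 j6 -35.6
target [0.5568 0.119 ] 0.019 -95.1 rows: [-0.1318  0.0027  1.3415] turn 0.0006
```

```bash
python3 -m creep '[[-0.06,0,0.1,0,76],[-0.13,0.003,0.25,0,76],[-0.13,0.003,0.4,0,76],[-0.13,0.003,0.55,0,76],[-0.13,0.003,0.7,0,76],[-0.13,0.003,0.85,0,76],[-0.13,0.003,0.95,0,76],[-0.13,0.003,0.95,0,76]]'
python3 -m creep '[[0,0,0.08,0,76],[0,0,0.16,0,76],[0,0,0.24,0,76],[0,0,0.31,0,76],[0,0,0.37,0,76],[0,0,0.39,0,76],[0,0,0.39,0,76],[0,0,0.39,0,76]]'
python3 d.py f 0 .0581 .019 -90
python3 - <<'E'
from h import *; import pickle
from plant import snapshot,ctrl
s=snapshot("wrist"); pickle.dump(s,open("w9.pkl","wb")); cv2.imwrite("pics/w9.png",s["img"])
E
```

```text
clock: 27.37
tool_pos: [0.5556, 0.1186, 0.056]
orientation: [179.8, -0.1, -95.2]
force: [-0.1, -0.0, 0.4]
opening: 0.0759
clock: 28.03
tool_pos: [0.5574, 0.1191, 0.0201]
orientation: [-180.0, -0.0, -95.1]
force: [-0.3, 0.8, 1.4]
opening: 0.0761
t 28.03 tcp [0.5574 0.1191 0.0201] ori [-180.     -0.    -95.07] fr [0.0006 0.1161] F [-0.3  0.8  1.4] open 76.1 j6 -36.8
target [0.5517 0.0614] 0.019 -95.1 rows: [0.5805 0.0059 0.0111] turn 0.0002
```

View pics/w9.png

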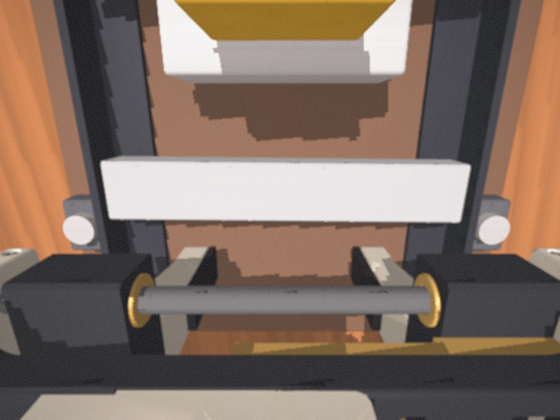

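The fingers are behind bar 2, seen at (285,190). The target end position is frame y = 0.0581, which is bar 1's stall point plus 65 mm.

```bash
python3 -m creep '[[0.05,0,0,0,76],[0.12,0,0,0,76],[0.18,0,0,0,76],[0.24,0,0,0,76],[0.3,0,0,0,76],[0.35,0,0,0,76],[0.39,0,0,0,76],[0.41,0,0,0,76]]'
python3 d.py f 0 .0581 .019 -90
python3 -m creep '[[0.015,0,0,0,76],[0.03,0,0,0,76],[0.045,0,0,0,76],[0.06,0,0,0,76],[0.075,0,0,0,76],[0.09,0,0,0,76],[0.1,0,0,0,76],[0.1,0,0,0,76]]'
python3 d.py f 0 .0581 .019 -90
```

```text
clock: 28.75
tool_pos: [0.5544, 0.0783, 0.0205]
orientation: [-179.9, 0.1, -95.1]
force: [-0.3, 5.9, 0.4]
opening: 0.0758
t 28.75 tcp [0.5544 0.0783 0.0205] ori [-1.7991e+02  8.0000e-02 -9.5100e+01] fr [0.0012 0.0752] F [-0.3  5.9  0.4] open 75.8 j6 -33.1
target [0.5517 0.0614] 0.019 -95.1 rows: [0.171  0.0118 0.0147] turn 0.0
clock: 29.42
tool_pos: [0.5535, 0.0686, 0.0205]
orientation: [-179.9, 0.1, -95.1]
force: [1.6, 5.5, 0.1]
opening: 0.0758
t 29.42 tcp [0.5535 0.0686 0.0205] ori [-1.7991e+02  7.0000e-02 -9.5070e+01] fr [0.0012 0.0655] F [1.6 5.5 0.1] open 75.8 j6 -32.2
target [0.5517 0.0614] 0.019 -95.1 rows: [0.0741 0.0122 0.0145] turn 0.0002
```

```bash
python3 -m creep '[[0.008,0,0,0,76],[0.016,0,0,0,76],[0.024,0,0,0,76],[0.032,0,0,0,76],[0.04,0,0,0,76],[0.045,0,0,0,76],[0.045,0,0,0,76],[0.045,0,0,0,76]]'
python3 d.py f 0 .0581 .019 -90
python3 -m creep '[[0.003,0,0,0,76],[0.006,0,0,0,76],[0.009,0,0,0,76],[0.012,0,0,0,76],[0.015,0,0,0,76],[0.015,0,0,0,76],[0.015,0,0,0,76],[0.015,0,0,0,76]]'
python3 d.py f 0 .0581 .019 -90
```

```text
clock: 30.08
tool_pos: [0.5532, 0.0646, 0.0205]
orientation: [-179.9, 0.1, -95.1]
force: [1.1, 7.0, 0.3]
opening: 0.0758
t 30.08 tcp [0.5532 0.0646 0.0205] ori [-1.7991e+02  8.0000e-02 -9.5070e+01] fr [0.0012 0.0615] F [1.1 7.  0.3] open 75.8 j6 -31.8
target [0.5517 0.0614] 0.019 -95.1 rows: [0.0336 0.0121 0.0145] turn 0.0002
clock: 30.75
tool_pos: [0.5531, 0.0633, 0.0204]
orientation: [-179.9, 0.1, -95.1]
force: [-0.0, 8.6, 0.4]
opening: 0.076
t 30.75 tcp [0.5531 0.0633 0.0204] ori [-1.799e+02  9.000e-02 -9.506e+01] fr [0.0013 0.0601] F [-0.   8.6  0.4] open 76.0 j6 -31.7
target [0.5517 0.0614] 0.019 -95.1 rows: [0.0205 0.0128 0.0144] turn 0.0002
```

```bash
python3 -m creep '[[0.002,0,0,0,76],[0.004,0,0,0,76],[0.006,0,0,0,76],[0.008,0,0,0,76],[0.01,0,0,0,76],[0.01,0,0,0,76],[0.01,0,0,0,76],[0.01,0,0,0,76]]'
python3 d.py f 0 .0581 .019 -90
python3 - <<'E'
from h import *; import pickle
from plant import snapshot,ctrl
s=snapshot("wrist"); pickle.dump(s,open("w10.pkl","wb")); cv2.imwrite("pics/w10.png",s["img"])
E
```

```text
clock: 31.42
tool_pos: [0.5531, 0.0623, 0.0205]
orientation: [-179.9, 0.1, -95.1]
force: [2.3, 8.4, 0.1]
opening: 0.0761
t 31.42 tcp [0.5531 0.0623 0.0205] ori [-1.7989e+02  1.0000e-01 -9.5060e+01] fr [0.0013 0.0592] F [2.3 8.4 0.1] open 76.1 j6 -31.6
target [0.5517 0.0614] 0.019 -95.1 rows: [0.0108 0.0134 0.0145] turn 0.0002
```

View pics/w10.png

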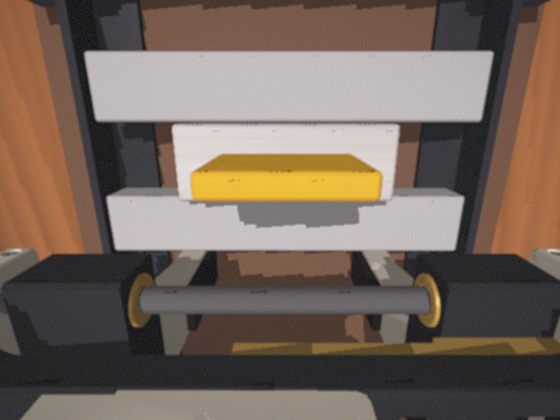

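```bash
python3 -m creep '[[0.002,0,0,0,76],[0.004,0,0,0,76],[0.006,0,0,0,76],[0.006,0,0,0,76],[0.006,0,0,0,76],[0.006,0,0,0,76],[0.006,0,0,0,76],[0.006,0,0,0,76]]'
python3 d.py f 0 .0581 .019 -90
python3 - <<'E'
from h import *; import pickle
from plant import snapshot,ctrl
for i,n in enumerate(("w5","w10",None)):
    s=snapshot("wrist") if n is None else pickle.load(open(n+".pkl","rb"))
    if n is None: pickle.dump(s,open("w11.pkl","wb"))
    g=s["img"].astype(int).mean(2)
    for u in (200,285,360): print(n,u,g[112:134,u].round().astype(int).tolist())
E
```

```text
clock: 32.13
tool_pos: [0.553, 0.0617, 0.0205]
orientation: [-179.9, 0.1, -95.1]
force: [0.6, 8.9, 0.3]
opening: 0.076
t 32.13 tcp [0.553  0.0617 0.0205] ori [-1.7989e+02  1.0000e-01 -9.5070e+01] fr [0.0013 0.0586] F [0.6 8.9 0.3] open 76.0 j6 -31.5
target [0.5517 0.0614] 0.019 -95.1 rows: [0.0048 0.0132 0.0146] turn 0.0002
w5 200 [194, 195, 193, 194, 195, 195, 196, 196, 192, 172, 155, 140, 152, 179, 198, 211, 216, 218, 213, 213, 218, 220]
w5 285 [191, 195, 194, 196, 195, 196, 195, 194, 190, 174, 156, 142, 151, 176, 195, 203, 209, 214, 215, 217, 216, 216]
w5 360 [195, 191, 193, 195, 196, 194, 196, 195, 190, 178, 158, 138, 145, 172, 195, 199, 206, 205, 211, 211, 210, 210]
w10 200 [193, 195, 193, 194, 190, 192, 190, 174, 152, 122, 106, 119, 145, 173, 202, 213, 218, 220, 219, 218, 215, 217]
w10 285 [195, 193, 193, 193, 193, 192, 190, 175, 151, 122, 107, 122, 165, 186, 197, 207, 211, 212, 213, 215, 213, 213]
w10 360 [190, 190, 192, 191, 194, 190, 183, 175, 155, 122, 104, 114, 140, 167, 193, 202, 203, 207, 207, 207, 205, 209]
None 200 [192, 189, 193, 192, 191, 194, 191, 189, 185, 158, 134, 132, 155, 182, 204, 209, 216, 218, 218, 215, 216, 217]
None 285 [190, 191, 192, 193, 190, 191, 190, 191, 180, 158, 135, 133, 157, 183, 196, 203, 209, 210, 215, 214, 212, 214]
None 360 [190, 191, 193, 193, 195, 190, 190, 190, 182, 160, 134, 132, 155, 181, 198, 199, 202, 205, 208, 207, 210, 209]
```

```bash
python3 -m creep '[[0.002,0,0,0,76],[0.004,0,0,0,76],[0.004,0,0,0,76],[0.004,0,0,0,76],[0.004,0,0,0,76],[0.004,0,0,0,76],[0.004,0,0,0,76],[0.004,0,0,0,76]]'
python3 d.py f 0 .0581 .019 -90
python3 - <<'E'
from h import *; import pickle
from plant import snapshot,ctrl
s=snapshot("wrist")
pickle.dump(s,open("w12.pkl","wb"))
g=s["img"].astype(int).mean(2)
for u in (200,285,360): print(u,g[112:134,u].round().astype(int).tolist())
E
```

```text
clock: 32.85
tool_pos: [0.553, 0.0616, 0.0205]
orientation: [-179.9, 0.1, -95.1]
force: [0.8, 9.3, -0.8]
opening: 0.0759
t 32.85 tcp [0.553  0.0616 0.0205] ori [-1.7989e+02  1.2000e-01 -9.5060e+01] fr [0.0013 0.0585] F [ 0.8  9.3 -0.8] open 75.9 j6 -31.5
target [0.5517 0.0614] 0.019 -95.1 rows: [0.0038 0.0133 0.0145] turn 0.0002
200 [191, 188, 191, 190, 189, 191, 192, 187, 184, 161, 141, 137, 159, 184, 203, 209, 217, 217, 217, 219, 217, 217]
285 [193, 191, 192, 191, 190, 192, 193, 192, 185, 165, 140, 134, 156, 184, 199, 203, 210, 211, 211, 213, 214, 212]
360 [190, 191, 194, 194, 194, 192, 191, 192, 183, 165, 143, 136, 156, 180, 195, 200, 205, 205, 207, 207, 208, 207]
```

Contact with bar 1 is beginning: 9.3 N, 0.1 mm of motion for 0.4 mm commanded, within 0.4 mm of the target. Backing off to fetch the spacer.

```bash
python3 -m creep '[[-0.03,0,0,0,76],[-0.08,0,0,0,76],[-0.12,0,0,0,76],[-0.15,0,0,0,76],[-0.15,0,-0.2,0,76],[-0.15,0,-0.5,0,76],[-0.15,0,-0.8,0,76],[-0.15,0,-1,0,76]]'
python3 -m creep '[[0,0,-0.2,0.035,60],[0,0,-0.3,0.07,60],[0,0,-0.3,0.105,60],[0,0,-0.3,0.14,60],[0,0,-0.3,0.175,60],[0,0,-0.3,0.21,60],[0,0,-0.3,0.245,60],[0,0,-0.3,0.28,60]]'
python3 d.py f 0 0.0002 .138 180
```

```text
clock: 33.57
tool_pos: [0.554, 0.0754, 0.1226]
orientation: [-179.9, 0.0, -95.0]
force: [0.7, 0.0, -0.4]
opening: 0.0759
clock: 34.23
tool_pos: [0.5531, 0.0751, 0.1499]
orientation: [-180.0, -0.0, -145.8]
force: [-0.0, -0.1, 0.8]
opening: 0.0597
t 34.23 tcp [0.5531 0.0751 0.1499] ori [-1.8000e+02 -4.0000e-02 -1.4579e+02] fr [0.0002 0.0719] F [-0.  -0.1  0.8] open 59.7 j6 -83.6
target [0.5465 0.0037] 0.138 174.9 rows: [ 0.4559 -0.5536  0.1198] turn 0.2184
```

```bash
python3 -m creep '[[0.08,-0.1,0,0.035,60],[0.16,-0.2,0,0.07,60],[0.24,-0.3,0.0,0.105,60],[0.32,-0.4,0,0.14,60],[0.4,-0.49,0,0.175,60],[0.456,-0.554,0.05,0.21,60],[0.456,-0.554,0.1,0.219,60],[0.456,-0.554,0.1,0.219,60]]'
python3 -m creep '[[0,0,0,0,60],[0,0,0,0,60],[0,0,0,0,60],[0,0,0,0,60],[0,0,0,0,60],[0,0,0,0,60],[0,0,0,0,60],[0,0,0,0,60]]'
python3 - <<'E'
from h import *; import pickle
from plant import snapshot,ctrl
s=snapshot("wrist"); pickle.dump(s,open("w13.pkl","wb")); cv2.imwrite("pics/w13.png",s["img"])
F=np.array([.5465,.0035]); fa=np.radians(-5.1)
def fr(p): d=np.array(p[:2])-F; return np.round([np.cos(fa)*d[0]+np.sin(fa)*d[1],-np.sin(fa)*d[0]+np.cos(fa)*d[1]],4)
hsv=cv2.cvtColor(s["img"],cv2.COLOR_BGR2HSV)
for r in (205,220,240,255):
    h=hsv[r,250:320]; i=np.where((h[:,0]>15)&(h[:,0]<35)&(h[:,1]>150))[0]+250; u=(i.min()+i.max())/2; print(r,u,fr(p2w(s,u,r,.086)))
E
python3 d.py f 0 0.0002 .0525 180
```

```text
clock: 34.9
tool_pos: [0.5463, 0.0031, 0.1391]
orientation: [-180.0, -0.1, 175.0]
force: [0.5, -0.3, -0.6]
opening: 0.0599
clock: 35.57
tool_pos: [0.5472, 0.0039, 0.1401]
orientation: [180.0, 0.0, 175.1]
force: [0.7, -0.3, 0.0]
opening: 0.0598
205 283.5 [-0.0167 -0.0002]
220 284.0 [-0.0053  0.0002]
240 283.5 [ 0.0104 -0.0001]
255 283.5 [ 0.0227 -0.0001]
t 35.62 tcp [0.5472 0.0039 0.1401] ori [180.     0.   175.11] fr [0.0007 0.0004] F [-0.4  0.1 -0.2] open 59.8 j6 -115.8
target [0.5465 0.0037] 0.0525 174.9 rows: [ 0.0071 -0.0021  0.876 ] turn 0.0012
```

View pics/w13.png

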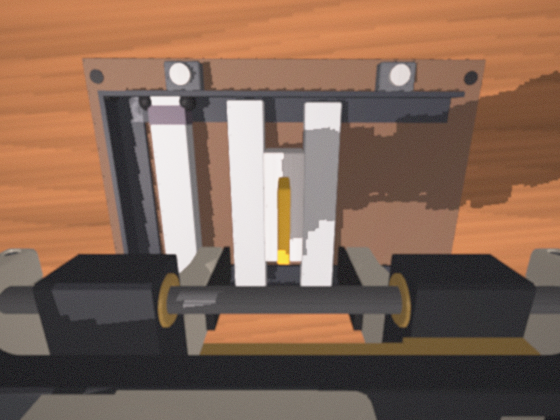

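The spacer is flush between bars 1 and 2, with its lug at (284,222) under the tool centre within 0.3 mm. Grip and lift.

```bash
python3 -m creep '[[0,0,0.12,0.001,60],[0,0,0.26,0.001,60],[0,0,0.4,0.001,60],[0,0,0.54,0.001,60],[0,0,0.68,0.001,60],[0,0,0.79,0.001,60],[0,0,0.87,0.001,60],[0,0,0.87,0.001,60]]'
python3 -m creep '[[0,0,0,0,50],[0,0,0,0,30],[0,0,0,0,16],[0,0,0,0,16],[0,0,0,0,16],[0,0,0,0,16],[0,0,0,0,16],[0,0,0,0,16]]'
python3 d.py f 0 0.0004 .0525 180
```

```text
clock: 36.28
tool_pos: [0.5462, 0.0035, 0.0514]
orientation: [-179.9, -0.1, 174.9]
force: [-1.0, -0.3, 0.5]
opening: 0.06
clock: 36.95
tool_pos: [0.5473, 0.0038, 0.0532]
orientation: [180.0, 0.0, 174.9]
force: [-0.9, 0.2, -0.4]
opening: 0.0169
t 36.95 tcp [0.5473 0.0038 0.0532] ori [1.7999e+02 1.0000e-02 1.7492e+02] fr [0.0008 0.0004] F [-0.9  0.2 -0.4] open 16.9 j6 -116.0
target [0.5465 0.0039] 0.0525 174.9 rows: [ 0.0076 -0.0002  0.0069] turn 0.0001
```

```bash
python3 -m creep '[[0,0,0,0,4],[0,0,0,0,4],[0,0,0,0,4],[0,0,0,0,4],[0,0,0,0,4],[0,0,0,0,4],[0,0,0,0,4],[0,0,-0.02,0,4]]'
python3 d.py
python3 -m creep '[[0,0,-0.05,0,4],[0,0,-0.12,0,4],[0,0,-0.25,0,4],[0,0,-0.4,0,4],[0,0,-0.55,0,4],[0,0,-0.7,0,4],[0,0,-0.8,0,4],[0,0,-0.8,0,4]]'
python3 - <<'E'
from h import *; import pickle
from plant import snapshot,ctrl
s=snapshot("wrist"); pickle.dump(s,open("w14.pkl","wb")); cv2.imwrite("pics/w14.png",s["img"])
E
python3 d.py f 0 -.29 .133 180
```

```text
clock: 37.62
tool_pos: [0.5466, 0.0036, 0.0544]
orientation: [-180.0, -0.1, 174.9]
force: [0.3, -2.2, -5.6]
opening: 0.0096
t 37.62 tcp [0.5466 0.0036 0.0544] ori [-1.7998e+02 -8.0000e-02  1.7490e+02] fr [0.0001 0.0001] F [ 0.3 -2.2 -5.6] open 9.6 j6 -116.0
clock: 38.28
tool_pos: [0.5487, 0.0045, 0.1378]
orientation: [179.9, 0.2, 175.0]
force: [0.6, 1.0, -3.5]
opening: 0.01
t 38.33 tcp [0.5479 0.0043 0.1363] ori [1.7992e+02 1.4000e-01 1.7493e+02] fr [0.0013 0.001 ] F [-0.7  0.1 -4.2] open 9.7 j6 -116.0
target [ 0.5207 -0.2854] 0.133 174.9 rows: [ 0.015  -2.9096  0.0284] turn 0.0002
```

View pics/w14.png

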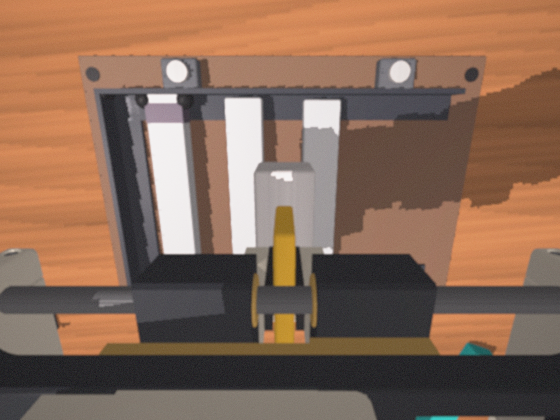

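The bars stayed put as the spacer came out. I'm carrying it to the clear bench to the right, at about (0.48, -0.29).

```bash
python3 d.py w .48 -.29 .1363 174.9
python3 -m creep '[[0.02,-0.1,0,0,4],[0.05,-0.25,0,0,4],[0.1,-0.45,0,0,4],[0.15,-0.65,0,0,4],[0.2,-0.85,0,0,4],[0.22,-1,0,0,4],[0.22,-1,0,0,4],[0.22,-1,0,0,4]]'
python3 -m creep '[[0.02,-0.1,0,0,4],[0.05,-0.25,0,0,4],[0.1,-0.45,0,0,4],[0.1,-0.65,0,0,4],[0.1,-0.85,0,0,4],[0.1,-1,0,0,4],[0.1,-1,0,0,4],[0.1,-1,0,0,4]]'
python3 d.py w .48 -.29 .047 174.9
```

```text
t 38.33 tcp [0.5479 0.0043 0.1363] ori [1.7992e+02 1.4000e-01 1.7493e+02] fr [0.0013 0.001 ] F [-0.7  0.1 -4.2] open 9.7 j6 -116.0
target [ 0.48 -0.29] 0.1363 174.9 rows: [ 0.4165 -2.9918 -0.0057] turn 0.0002
clock: 39.0
tool_pos: [0.5153, -0.0954, 0.1342]
orientation: [-180.0, -0.1, 174.8]
force: [0.2, -0.2, -4.4]
opening: 0.0097
clock: 39.67
tool_pos: [0.4972, -0.1931, 0.1346]
orientation: [180.0, -0.0, 174.9]
force: [0.2, -0.5, -3.7]
opening: 0.0094
t 39.67 tcp [ 0.4972 -0.1931  0.1346] ori [ 1.8000e+02 -5.0000e-02  1.7486e+02] fr [-0.0316 -0.2002] F [ 0.2 -0.5 -3.7] open 9.4 j6 -95.0
target [ 0.48 -0.29] 0.047 174.9 rows: [ 0.084  -0.9802  0.8757] turn -0.0002
```

```bash
python3 -m creep '[[0.02,-0.1,0,0,4],[0.05,-0.25,0,0,4],[0.08,-0.45,0,0,4],[0.08,-0.65,0,0,4],[0.08,-0.85,0,0,4],[0.08,-0.98,0,0,4],[0.08,-0.98,0,0,4],[0.08,-0.98,0,0,4]]'
python3 -m creep '[[0,0,0.1,0,4],[0,0,0.22,0,4],[0,0,0.36,0,4],[0,0,0.5,0,4],[0,0,0.62,0,4],[0,0,0.7,0,4],[0,0,0.73,0,4],[0,0,0.73,0,4]]'
python3 d.py w .48 -.29 .047 174.9
python3 - <<'E'
from h import *; import pickle
from plant import snapshot,ctrl
s=snapshot("scene"); cv2.imwrite("pics/s2.png",s["img"])
E
```

```text
clock: 40.33
tool_pos: [0.4808, -0.2896, 0.1347]
orientation: [180.0, -0.0, 174.9]
force: [-0.6, -0.3, -5.1]
opening: 0.0097
clock: 41.0
tool_pos: [0.4807, -0.2889, 0.0611]
orientation: [180.0, -0.1, 175.0]
force: [0.1, 1.1, -4.3]
opening: 0.0098
t 41.0 tcp [ 0.4807 -0.2889  0.0611] ori [ 1.7998e+02 -9.0000e-02  1.7497e+02] fr [-0.0396 -0.2971] F [ 0.1  1.1 -4.3] open 9.8 j6 -84.0
target [ 0.48 -0.29] 0.047 174.9 rows: [ 0.0054 -0.0119  0.1414] turn 0.0004
```

View pics/s2.png

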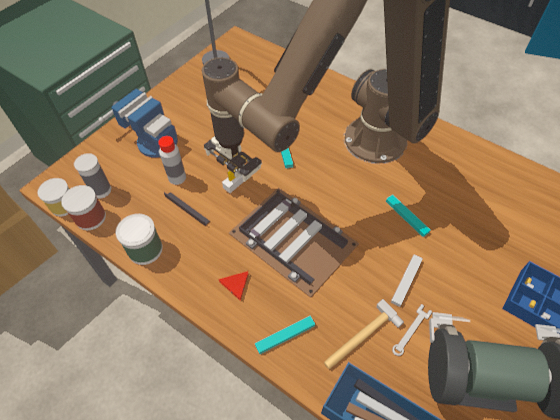

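The spot at (235,180) is clear. Lowering gently, then releasing.

```bash
python3 -m creep '[[0,0,0.03,0,4],[0,0,0.06,0,4],[0,0,0.09,0,4],[0,0,0.12,0,4],[0,0,0.135,0,4],[0,0,0.14,0,4],[0,0,0.14,0,4],[0,0,0.14,0,4]]'
python3 -m creep '[[0,0,0.005,0,4],[0,0,0.01,0,4],[0,0,0.01,0,10],[0,0,0.01,0,20],[0,0,0.01,0,40],[0,0,0.01,0,40],[0,0,0.01,0,40],[0,0,0.01,0,40]]'
python3 d.py
python3 -m creep '[[0,0,-0.1,0,40],[0,0,-0.3,0,50],[0,0,-0.5,0,60],[0,0,-0.7,0,60],[0,0,-0.9,0,60],[0,0,-1,0,60],[0,0,-1,0,60],[0,0,-1,0,60]]'
python3 -m creep '[[0,-0.2,-0.1,0,60],[0,-0.4,-0.2,0,60],[0.2,-0.6,-0.3,0,60],[0.4,-0.8,-0.3,0,60],[0.6,-1,-0.3,0,60],[0.8,-1,-0.3,0,60],[0.9,-1,-0.3,0,60],[0.9,-1,-0.3,0,60]]'
python3 - <<'E'
from h import *; import pickle
from plant import snapshot,ctrl
for n in ("scene","top","wrist"):
    s=snapshot(n); pickle.dump(s,open(f"{n}9.pkl","wb")); cv2.imwrite(f"pics/{n}9.png",s["img"])
E
```

```text
clock: 41.72
tool_pos: [0.4811, -0.2895, 0.0481]
orientation: [-180.0, 0.0, 174.9]
force: [0.9, -0.5, -3.7]
opening: 0.0103
clock: 42.38
tool_pos: [0.4812, -0.2896, 0.0473]
orientation: [-180.0, 0.0, 174.9]
force: [0.1, -0.5, 1.0]
opening: 0.0372
t 42.38 tcp [ 0.4812 -0.2896  0.0473] ori [-1.7999e+02  3.0000e-02  1.7493e+02] fr [-0.039  -0.2977] F [ 0.1 -0.5  1. ] open 37.2 j6 -84.0
clock: 43.05
tool_pos: [0.4812, -0.2894, 0.1475]
orientation: [180.0, 0.1, 174.9]
force: [0.2, -0.2, -0.3]
opening: 0.0598
clock: 43.72
tool_pos: [0.3801, -0.3806, 0.176]
orientation: [179.9, -0.1, 174.8]
force: [0.5, 0.7, 0.6]
opening: 0.0597
```

View pics/top9.png

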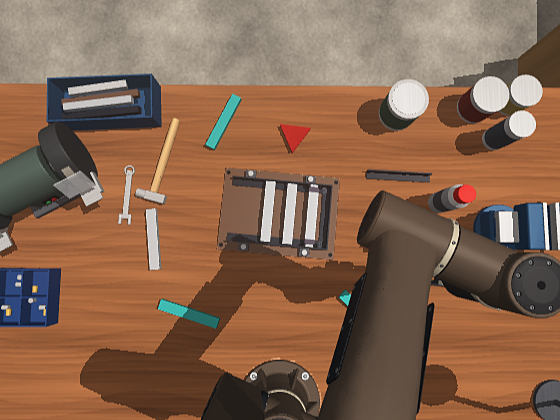

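View pics/scene9.png

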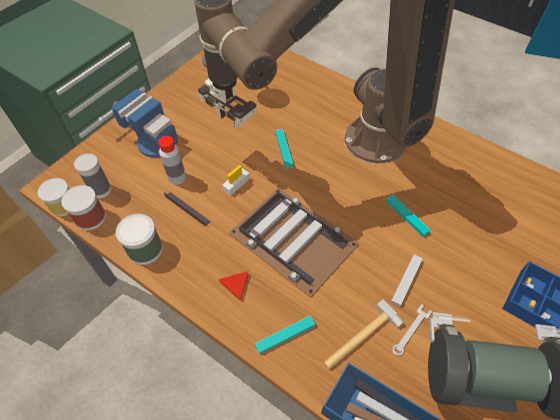

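The spacer stands upright at scene (237,180), and nothing else has moved. Last check: measuring the gaps and squareness.

Run:
```python
from h import *; import pickle
F=np.array([.5465,.0035]); fa=np.radians(-5.1)
def fr(p): d=np.array(p[:2])-F; return np.array([np.cos(fa)*d[0]+np.sin(fa)*d[1],-np.sin(fa)*d[0]+np.cos(fa)*d[1]])
def toW(u,v): return np.r_[F+[np.cos(fa)*u-np.sin(fa)*v,np.sin(fa)*u+np.cos(fa)*v],.03]
for n,us,K in (("top9",np.linspace(-.055,.05,22),1),("w14",np.linspace(-.075,-.055,6),1)):
    s=pickle.load(open(n+".pkl","rb")); g=cv2.cvtColor(s["img"],cv2.COLOR_BGR2GRAY).astype(np.float32)
    for nm,e in (("w-",-.1125),("w+",-.0825),("b1-",-.0475),("b1+",-.0175),("b2-",.0175),("b2+",.0475)):
        o=[]
        for u in us:
            vs=np.arange(e-.007,e+.007,.0003); px=w2p(s,[toW(u,v) for v in vs]).astype(np.float32)
            q=cv2.remap(g,px[None,:,0],px[None,:,1],cv2.INTER_LINEAR)[0]
            q=cv2.GaussianBlur(q[None],(9,1),2)[0]; d=np.gradient(q)*(1 if nm[-1]=='-' else -1); k=d.argmax(); o.append(vs[k])
        o=np.array(o); p=np.polyfit(us,o,1); print(n,nm,np.median(o).round(4),'slope',p[0].round(4),'sd',o.std().round(4))
s=pickle.load(open("top9.pkl","rb")); c=s["img"][160:265,210:345]; cv2.imwrite("pics/cropg9.png",cv2.resize(c,None,fx=5.9,fy=5.6,interpolation=cv2.INTER_CUBIC))
```

```text
top9 w- -0.1123 slope -0.0015 sd 0.0007
top9 w+ -0.0831 slope 0.0009 sd 0.0007
top9 b1- -0.0471 slope -0.0021 sd 0.0007
top9 b1+ -0.018 slope -0.0025 sd 0.0008
top9 b2- 0.018 slope -0.0046 sd 0.0008
top9 b2+ 0.047 slope -0.0054 sd 0.0008
w14 w- -0.1129 slope 0.03 sd 0.0003
w14 w+ -0.0829 slope -0.0214 sd 0.0002
w14 b1- -0.0476 slope 0.0086 sd 0.0001
w14 b1+ -0.0179 slope 0.0 sd 0.0
w14 b2- 0.0174 slope 0.0407 sd 0.0003
w14 b2+ 0.0468 slope 0.0 sd 0.0
```

View pics/cropg9.png

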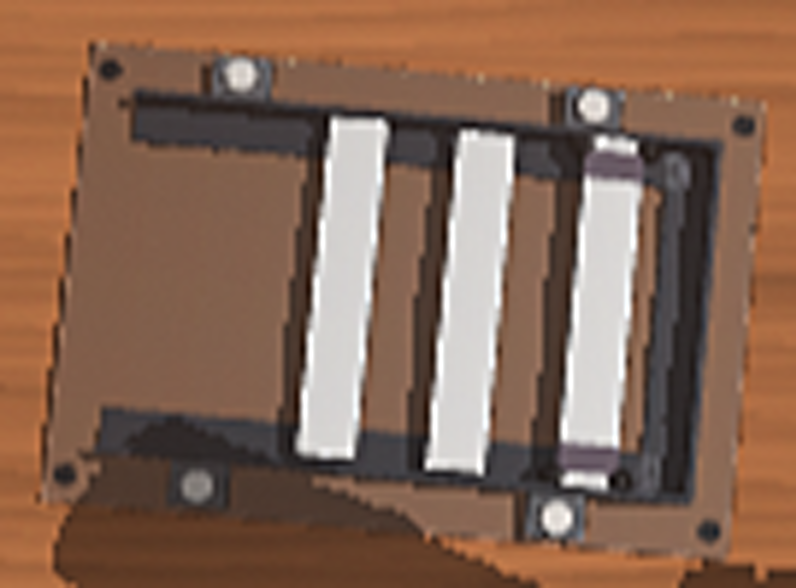

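Centres relative to the welded bar come out at about 65.1 mm and a further 65.0 mm, and the bars are square within 0.006 rad. All tolerances are met, so I'm handing the job in.

Run:
```python
from plant import workorder
print(workorder.close_job())
```

```text
the job is handed in; nothing more can be done
None
```

Both loose bars are set in the grate, and the spacer stands upright on the bench to the right of the plate. I handed the job in at about 44 s of the 72 s allowed.

- **First bar:** I stood the spacer beside the welded bar and pushed bar 1 square up to it until it stalled at 19 N.
- **Second bar:** I stepped the spacer over bar 1 and brought bar 2 up to it. I stopped at first contact (about 9 N), 0.4 mm short of the calculated 65 mm step, so that bar 1 would not be driven along.
- **Gaps:** In the last top and wrist pictures, both centre distances came out at about 65 mm (65.0 to 65.2), so each gap is about 35 mm.
- **Squareness:** In the top picture both bars are square to within 0.006 rad of the frame. The wrist picture showed too little of each bar to measure this.
- **Everything else:** The pictures show no other thing moved, and the gripper was clear of everything. I judged the spacer as upright from the scene picture only.

No check failed. The wrist camera and the tool position disagreed by about 0.5 mm across the row, which I allowed for when gripping the spacer. The job report gave no verdict.

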